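# Serve a biscuit with the spatula

### The job

Serve the dark biscuit with the spatula from the white rest: slide the blade under it on the steel stand, without ramming, until the blade's front edge meets the divider bar that stops the biscuit and the biscuit hardly juts out over that edge, then lift it clear on the blade. Lay it gently, flat and right side up, in the middle of the round wooden board, draw the blade out, and lay the spatula back with its blade flat inside the white rest. The gripper must not touch any biscuit, and the golden biscuit, the board and everything else stay where they are.

Things in the scene. Friction and masses are not known exactly. Their poses are not given: they have to be found in the camera images.
- spatula: Short offset spatula, 214 mm long, 160 g. Origin: centre of the underside of its flat steel blade; x points to the blade's front edge, z up. Blade 95 (x) by 66 (y) by 1.8 mm. A round neck 8 mm thick rises from the blade's last 15 mm (x below -33) to the handle at x = -75. It stands free on its blade, handle in the air, and can be set down so.
- spatula_grip (a point): Where to grip the spatula, at (-100, 0, 55) mm in its frame: mid-width and mid-height of the brown wooden handle, a straight bar parallel to the blade, x = -166 to -74 mm, 18 mm wide (y), 26 mm tall, 42 to 68 mm above the blade's underside. Axes as the spatula's. Grip it firmly, or it turns in the fingers when the blade meets something.
- spatula_edge (a point): Middle of the blade's straight front edge, on its underside, at (47.5, 0, 0) mm in the spatula's frame: 147.5 mm ahead of and 55 mm below the grip. Steel on biscuit and steel on steel are slippery (friction 0.2 to 0.3): a biscuit stays on the blade up to about 11 degrees of slope and slides off by itself at 18 or more.
- dark_biscuit: The biscuit ordered: dark brown with pale chunks, round, hard, 84 mm across, 13 mm thick, about 90 g. Origin: centre of its underside; z up. Lies flat on the sheet. Its lower edge is rounded: flat underside 71 mm across, the edge rising 2.5 mm over the next 5 mm, so a thin blade kept down on the sheet wedges under it once the biscuit is stopped by the bar.
- golden_biscuit: The other biscuit, golden with dark chips, same size and shape, beside the dark one on the same sheet (centres about 98 mm apart; either may be on the left). Origin: centre of its underside. It must stay there.
- stand: Fixed stand: flat steel sheet 190 (x) by 206 (y) mm on a round foot; origin on the worktop under its centre, +x away from the robot. Sheet top at 60 mm; side lips 14 mm high (inner faces y = +-100); front edge (x = -95) open. A bar 4 mm thick, 15 mm high (the divider) is clipped across it, front face anywhere from x = 46 to 86: not measured, find it by feel. Biscuits: x -10 to 0, y about +-49 mm.
- board: Round light-wood serving board, loose, 150 mm across, 14 mm thick, 0.6 kg. Origin: centre of its underside; z up, top 14 mm above it. Biscuits grip on it better than on the blade (friction about 0.6).
- rest: Fixed white glazed rest for the spatula, 129 (x) by 114 (y) mm. Origin on the worktop under its centre, z up; +x is the way the blade points. Inner floor 115 by 100 mm, 6 mm above the origin; the rim round it is 4 mm higher. The blade lies on the inner floor, the handle sticks out over the rim towards the robot.
- card_terminal: Bystander: loose black card terminal, 170 x 79 x 43 mm, on the glass mat to the right, origin under its centre.

How it is judged:
By the outcome, as a careful person would: the job done as asked, in the order asked, and still so for the second after the job is handed in, with the robot touching nothing.
It also fails if it takes over 64 s, if anything falls off the work surface, if the arm or the gripper's body presses on something with over 40 N, if the wrist force passes 120 N, or if a joint passes its speed limit or range.

### The arm

A 7-joint arm with a two-finger parallel gripper is mounted at the origin on a cart in front of the work surface, level with it; the furniture and walls round the work are solid. World frame = base frame: x ahead of the robot, y to its left, z up, the work surface at z = 0. Lengths are in m, angles in degrees, forces in N, time in s.
With the tool pointing down it reaches from about 0.425 to 0.95 m from the base axis. Payload 4.7 kg.
Tool frame: the origin (TCP) lies midway between the tips of the shut fingers; the grasp point (between the pads) lies 19 mm behind it; z points along the fingers, x is the direction in which the jaws open and shut, and the axes are right-handed (so a half turn about z gives the same grasp; the last joint's range is limited). The gripper opens to 85 mm and grips with 20 to 120 N. Pads are 22 mm wide; open, the fingers measure 114 mm over their backs; the gripper's body (76 mm by 85 mm) begins 54 mm behind the grasp point. The pads swing forward as they close: fully open they stand 13 mm farther back than shut.
Start: joints at [-71.786, 26.849, -2.785, 87.806, 1.381, 65.374, -4.715], TCP at [0.229, 0.635, 0.231] pointing down, gripper open.
Joint ranges: [-148.3, 148.3], [-19.14, 114.17], [-79.39, 73.82], [5.75, 140.21], [-59.74, 239.74], [12.07, 113.84], [-152.46, 152.46]. Speed limits (degrees/s): [147.25, 147.25, 180, 180, 180, 180, 180].

### API

Orientations are given as [roll, pitch, yaw] about the fixed x, y, z axes, in that order (R = Rz(yaw) Ry(pitch) Rx(roll)).
In Python, from plant import telemetry, eyes, manip gives the robot as it stands.
- The arm moves only by the shell command python3 -m pendant 'ROWS' [FORCE]. ROWS is JSON, a list of rows, each a list of 5 numbers: the finger opening in m, from 0 to 0.0854, then the shift along the world's x, y, z in m, then the turn about the world's z in degrees. In form: [[jaw, tx, ty, tz, yaw], ...]. A call has 1 to 10 rows; each row is the pose to reach, as a shift and turn from the pose commanded when the call began; what a row does not reach only later rows make up. A row lasts 1/12 s, in which the tool goes at most 41.7 mm and 7.16 degrees, less where a joint would pass 70% of its speed; a pose out of reach is approached as far as the arm can. A call with a gripper value outside its range is refused whole. The fingers move at their own pace and stop on an object; FORCE is the grip in N (left out, the last holds). Time passes only in rows, so rows that repeat a pose let the fingers close. It gives the time, the measured TCP pose, the force and the opening at its end, in the units of the state.
- telemetry.read_state(): the state, without advancing time (a new reading comes with each control period).
- eyes.grab_frame(name): name is "scene" or "top" or "wrist"; returns a dict with "color" (420x560x3 uint8, blue, green, red), "fx", "fy", "cx", "cy" (pixels), "k1" (the pictures are not rectified: a ray, as slopes to the right and down, at radius r is drawn at 1 + k1 r^2 times it, then the intrinsics apply), "R" (3x3) and "t" (3): a world point X has camera coordinates R X + t; the wrist camera has in their place "tool_from_camera" (4x4, takes a point from camera to tool coordinates, whose origin is the TCP and whose axes are the tool frame's). Camera axes: x right, y down, z forward; pixel columns grow to the right and rows downward; lengths in m; the calibration is good to about 2 mm. A picture is of the moment at which its call begins: read the wrist's pose just before it. There is no depth.
- manip.close_job(): hands the job in, once; it reports no verdict.
The state is a dict: "time": time; "q": joint angles; "qd": joint speeds; "effort": joint torques, N m; "tool_pos": TCP position; "tool_rot": TCP orientation; "force": force on the tool from outside, world axes, zero at the start; "torque": the same for the moment, N m; "grip_width": finger opening in m.
Only numpy, scipy, OpenCV 4.12 (cv2) and the standard library are available. Lean on these libraries where they do the work, as an engineer would, in place of code of your own. Each camera call takes 0.05 s, during which the arm holds its last target.

## Working session

There is one attempt and no reset: what is moved stays moved. The work goes in short steps, Python scripts to look and compute and a shell command to move; the robot and the scene stay as the last step left them, time stands still between calls to the robot, and variables do not carry over. Pictures are saved under pics/ and viewed, and the job is handed in when it is done.

```bash
ls; mkdir -p pics; cat > h.py <<'E'
import cv2,numpy as np
from plant import telemetry, eyes, manip
def snap(name,fn):
    s=telemetry.read_state(); f=eyes.grab_frame(name); cv2.imwrite('pics/'+fn,f['color'])
    np.save('pics/'+fn+'.npy',dict(f=f,s=s),allow_pickle=True); return f,s
E
python3 - <<'E'
from h import *
print(telemetry.read_state())
for n in("scene","top","wrist"):
    f,s=snap(n,n+"0.png"); print({k:v for k,v in f.items() if k!='color'})
E
```

```text
pics
{'time': 0.0, 'q': array([-71.78779682,  26.89981109,  -2.78439039,  87.8747381 ,
         1.38012973,  65.37456289,  -4.71571457]), 'qd': array([ 0.0655434 , -0.01478146, -0.03538142,  0.01708762,  0.02448161,
        0.00265125,  0.08591765]), 'effort': array([ 1.01252667e-04, -5.10315621e+01, -4.62656538e-02, -2.37720555e+01,
        1.07447189e-02,  7.50356092e-03, -7.38756938e-06]), 'tool_pos': array([0.22918736, 0.63427122, 0.23022445]), 'tool_rot': array([1.79996416e+02, 1.15530467e-01, 7.01332998e+01]), 'force': array([ 0.06828273, -0.25636963, -1.1580707 ]), 'torque': array([-0.02641517, -0.00678449, -0.01309364]), 'grip_width': 0.08527172433671584}
{'fx': 396.47584747619015, 'fy': 396.47584747619015, 'cx': 280.46203409394366, 'cy': 205.68258629832093, 'k1': -0.015305866710000601, 'R': array([[ 0.61206445, -0.79068248, -0.01408244],
       [-0.61396859, -0.46389664, -0.63862546],
       [ 0.49841716,  0.39952612, -0.76938885]]), 't': array([-0.46384611,  0.2824177 ,  1.07226156])}
{'fx': 416.6254682588743, 'fy': 416.6254682588743, 'cx': 278.63331698162165, 'cy': 214.12623197815896, 'k1': 0.013211638720051343, 'R': array([[-0.02824653, -0.99959582, -0.00321548],
       [-0.98471683,  0.02837883, -0.17183542],
       [ 0.17185722, -0.00168742, -0.98512042]]), 't': array([-0.14504306,  0.53293959,  0.99398053])}
{'fx': 367.8249486562791, 'fy': 367.8249486562791, 'cx': 280.0506618973548, 'cy': 211.3216172086089, 'k1': -0.07181461109418666, 'tool_from_camera': array([[ 9.99999723e-01, -7.34888854e-04,  1.21932164e-04,
        -1.72502124e-04],
       [ 6.76167054e-04,  9.64132448e-01,  2.65420732e-01,
        -6.74289381e-02],
       [-3.12613493e-04, -2.65420576e-01,  9.64132678e-01,
        -1.42553050e-01],
       [ 0.00000000e+00,  0.00000000e+00,  0.00000000e+00,
         1.00000000e+00]])}
```

View pics/scene0.png

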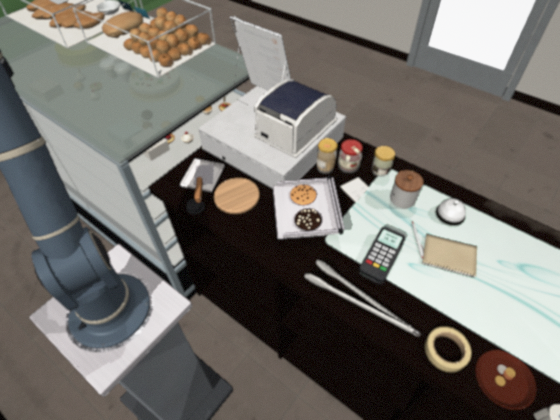

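View pics/top0.png

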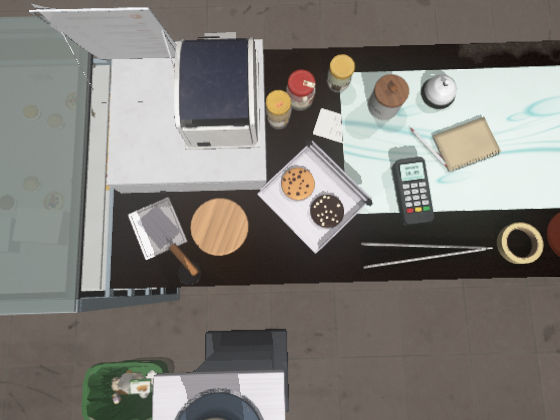

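View pics/wrist0.png

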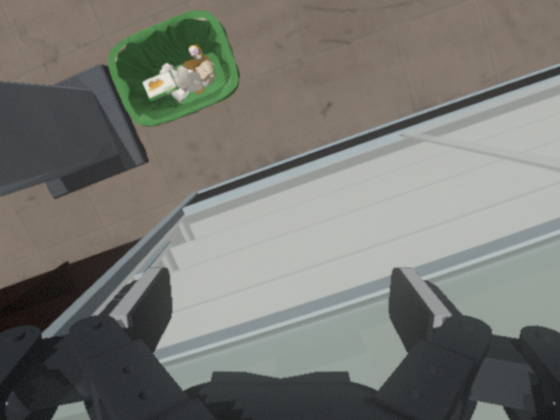

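```bash
python3 - <<'E'
import cv2
a=cv2.imread('pics/top0.png')
cv2.imwrite('pics/t1.png',cv2.resize(a[130:265,245:385],None,fx=5.5,fy=4.4*1.0 if 0 else 5.5*0.8,interpolation=2)[:600])
cv2.imwrite('pics/t1.png',cv2.resize(a[135:260,250:390],None,fx=4.7,fy=4.7,interpolation=2))
cv2.imwrite('pics/t2.png',cv2.resize(a[180:290,110:260],None,fx=5,fy=5,interpolation=2))
E
```

```text
(no output)
```

View pics/t1.png

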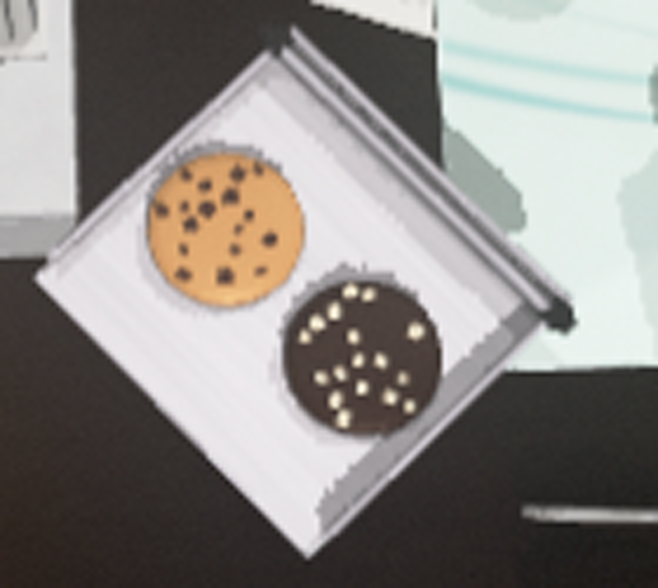

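View pics/t2.png

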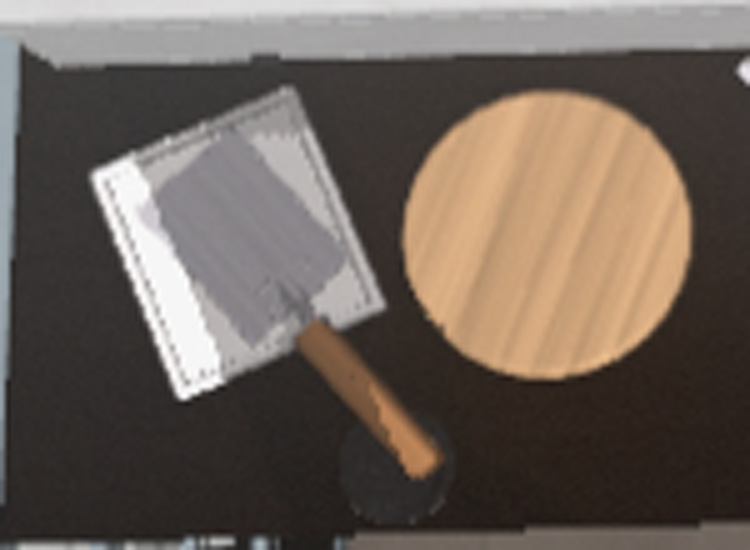

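```bash
cat >> h.py <<'E'
def cam(fn):
    d=np.load('pics/'+fn+'.npy',allow_pickle=True).item(); f=d['f']
    if 'R' not in f:
        from scipy.spatial.transform import Rotation as Ro
        s=d['s']; T=f['tool_from_camera']; Rt=Ro.from_euler('xyz',s['tool_rot'],degrees=True).as_matrix()
        Rwc=Rt@T[:3,:3]; p=Rt@T[:3,3]+s['tool_pos']; f['R']=Rwc.T; f['t']=-Rwc.T@p
    return f
def p2w(f,uv,z):
    uv=np.atleast_2d(uv).astype(float)
    n=(uv-[f['cx'],f['cy']])/[f['fx'],f['fy']]; m=n.copy()
    for _ in range(20): m=n/(1+f['k1']*(m**2).sum(1,keepdims=True))
    d=np.c_[m,np.ones(len(m))]@f['R']; c=-f['R'].T@f['t']
    return c+d*((z-c[2])/d[:,2])[:,None]
def w2p(f,X):
    X=np.atleast_2d(X)@f['R'].T+f['t']; n=X[:,:2]/X[:,2:]
    n=n*(1+f['k1']*(n**2).sum(1,keepdims=True)); return n*[f['fx'],f['fy']]+[f['cx'],f['cy']]
E
python3 - <<'E'
from h import *
f=cam('top0.png')
def t1(x,y): return (250+x/4.7-.4,135+y/4.7-.4)
def t2(x,y): return (110+x/5-.4,180+y/5-.4)
def P(n,uv,z): 
    r=p2w(f,uv,z); print(n,r[:,:2].round(4).tolist()); return r
P('dark top',[t1(363,354)],.073);P('gold',[t1(226,229)],.073)
s=P('stand L(lip top),front bottom corner',[t1(38,277),t1(308,556)],.06)
d=s[1]-s[0]; print('yaw stand from front edge',np.degrees(np.arctan2(d[1],d[0]))+90, np.linalg.norm(d))
P('board',[t2(548,235)],.014)
r=P('rest corners',[t2(92,173),t2(290,88),t2(384,306),t2(183,400)],.01)
print(r.mean(0)); 
for i in range(4):
    d=r[(i+1)%4]-r[i]; print(np.linalg.norm(d),np.degrees(np.arctan2(d[1],d[0])))
b=P('blade',[t2(157,190),t2(230,130),t2(345,248),t2(258,346)],.0078)
print(b.mean(0)); 
for i in range(4):
    d=b[(i+1)%4]-b[i]; print(np.linalg.norm(d),np.degrees(np.arctan2(d[1],d[0])))
h=P('handle top ends',[t2(312,335),t2(425,470)],.074)
d=h[0]-h[1];print(np.linalg.norm(d),np.degrees(np.arctan2(d[1],d[0])))
b=cv2.imread('pics/scene0.png')
cv2.imwrite('pics/s1.png',cv2.resize(b[145:255,160:350],None,fx=4.2,fy=4.2,interpolation=2))
E
```

```text
dark top [[0.5309, -0.2777]]
gold [[0.5994, -0.2092]]
stand L(lip top),front bottom corner [[0.5795, -0.1096], [0.4283, -0.2458]]
yaw stand from front edge -47.988990916145525 0.20345992878405736
board [[0.5061, -0.0072]]
rest corners [[0.5459, 0.2285], [0.5879, 0.1272], [0.4725, 0.0773], [0.4276, 0.1785]]
[0.5084464  0.15288317 0.01      ]
0.10964672459675626 -67.48101631452396
0.1257272014192445 -156.57742743659975
0.11075566331702917 113.91309520696478
0.1284093897101613 22.92348922761937
blade [[0.5364, 0.1955], [0.5669, 0.1586], [0.5033, 0.0981], [0.4541, 0.1418]]
[0.5151699  0.14848449 0.0078    ]
0.04793766217233108 -50.42254088795651
0.08776985851936073 -136.4505172403394
0.06577393665205067 138.41079632193762
0.09827424021578714 33.164637104826475
handle top ends [[0.4521, 0.0973], [0.3865, 0.0428]]
0.08531774758185405 39.71407610147849
```

View pics/s1.png

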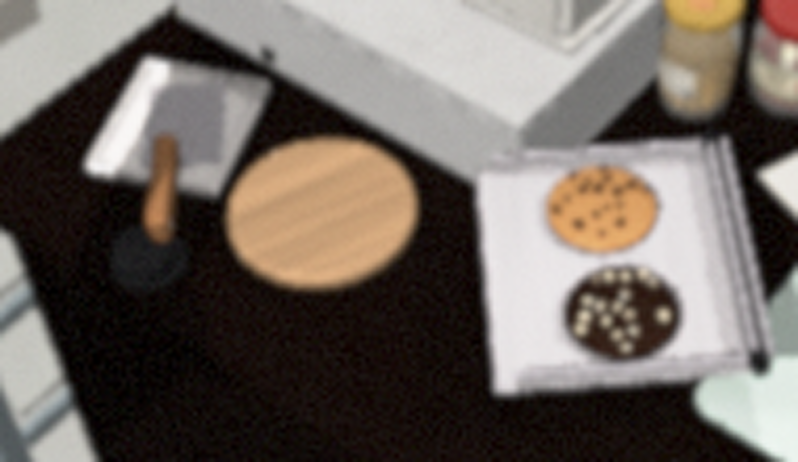

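```bash
python3 -m pendant '[[0.085,0,0,0.06,0],[0.085,0,0,0.06,-7],[0.085,0.22,-0.55,0.06,-122],[0.085,0.22,-0.55,0.06,-122],[0.085,0.22,-0.55,0.06,-122],[0.085,0.22,-0.55,0.06,-122],[0.085,0.22,-0.55,0.06,-122],[0.085,0.22,-0.55,0.06,-122],[0.085,0.22,-0.55,0.06,-122],[0.085,0.22,-0.55,0.06,-122]]'
python3 -c "
from h import *
print(telemetry.read_state()['q'])"
```

```text
time: 0.98
tool_pos: [0.3534, 0.3232, 0.2912]
tool_rot: [-180.0, 0.0, 5.5]
force: [0.9, 0.1, -0.5]
grip_width: 0.0852
[-60.60921603   4.93717001  14.18118917 109.63518259  -1.33992648
  65.58742164 -40.43271016]
```

```bash
python3 -m pendant '[[0.085,0.09,-0.235,0,-57],[0.085,0.09,-0.235,0,-57],[0.085,0.09,-0.235,0,-57],[0.085,0.09,-0.235,0,-57],[0.085,0.09,-0.235,0,-57],[0.085,0.09,-0.235,0,-57],[0.085,0.09,-0.235,0,-57],[0.085,0.09,-0.235,0,-57],[0.085,0.09,-0.235,0,-57],[0.085,0.09,-0.235,0,-57]]'
python3 -c "
from h import *
print(telemetry.read_state()['q'])
snap('wrist','w1.png')"
```

```text
time: 1.82
tool_pos: [0.4429, 0.0905, 0.2912]
tool_rot: [180.0, 0.0, -51.0]
force: [0.8, -0.0, 0.0]
grip_width: 0.0854
[-45.5393093    1.61957146  29.74235448 113.24801082  -0.88699834
  65.36593333 -66.41208673]
```

View pics/w1.png

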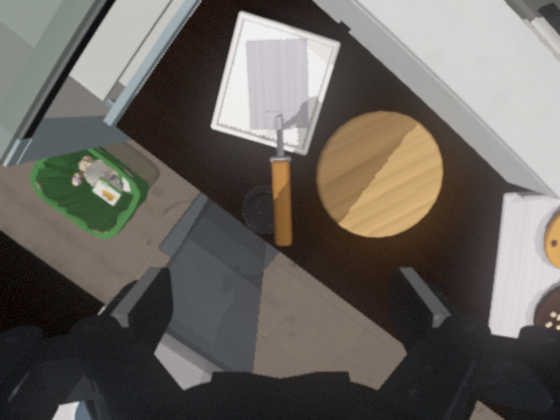

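```bash
python3 - <<'E'
import cv2
a=cv2.imread('pics/w1.png')
cv2.imwrite('pics/w1a.png',cv2.resize(a[5:255,200:450],None,fx=2.4,fy=2.4,interpolation=2))
cv2.imwrite('pics/w1b.png',cv2.resize(a[5:255,205:345],None,fx=2.4,fy=2.4,interpolation=2)) if 0 else None
cv2.imwrite('pics/w1c.png',cv2.resize(a[5:165,205:345],None,fx=3.7,fy=3.7,interpolation=2))
E
```

```text
(no output)
```

View pics/w1a.png

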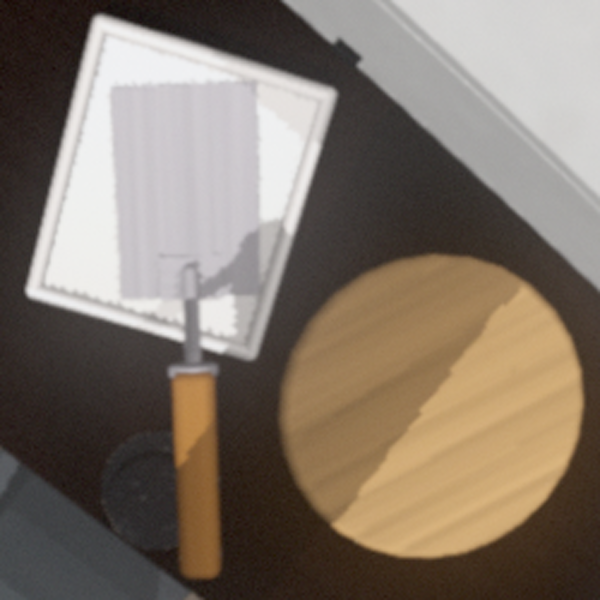

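View pics/w1c.png

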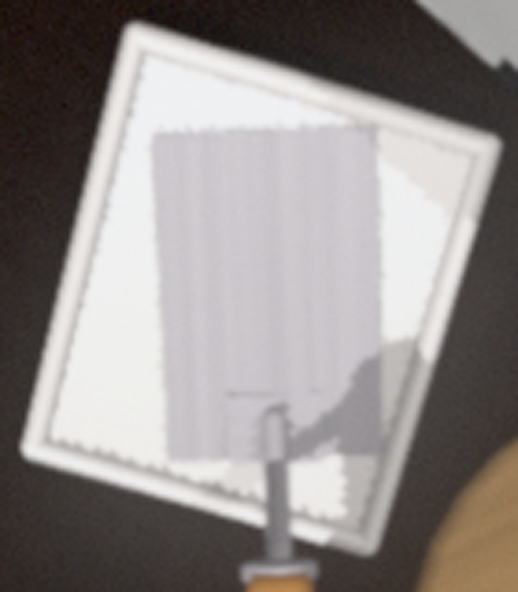

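```bash
cat > fit1.py <<'E'
from h import *
from scipy.optimize import least_squares
f=cam('w1.png'); g=cam('top0.png')
c=lambda x,y:(205+x/3.7-.36,5+y/3.7-.36)
a=lambda x,y:(200+x/2.4-.3,5+y/2.4-.3)
sp=[((47.5,33,1.8),c(153,131)),((47.5,-33,1.8),c(376,126)),((-47.5,-33,1.8),c(381,455)),((-47.5,33,1.8),c(169,460)),((-166,9,66),a(180,575)),((-166,-9,66),a(220,575))]
re=[((64.5,57,10),c(133,20)),((64.5,-57,10),c(501,142)),((-64.5,-57,10),c(372,555)),((-64.5,57,10),c(21,450))]
def fit(pts,z0,p0,free_z=False):
    L=np.array([p[0] for p in pts])/1000; U=np.array([p[1] for p in pts])
    def W(p):
        cs,s=np.cos(p[2]),np.sin(p[2]); return np.c_[p[0]+cs*L[:,0]-s*L[:,1],p[1]+s*L[:,0]+cs*L[:,1],L[:,2]+z0]
    r=least_squares(lambda p:(w2p(f,W(p))-U).ravel(),p0)
    print(r.x[:2].round(4),np.degrees(r.x[2]).round(2),'res px',r.fun.reshape(-1,2).round(1).tolist()); return r.x
if __name__=='__main__':
    s=fit(sp,.006,[.515,.148,.65]); fit(sp[:4],.006,[.515,.148,.65]); r=fit(re,0,[.508,.152,.4])
    print('grip',s[:2]-.1*np.array([np.cos(s[2]),np.sin(s[2])]))
    print('board',p2w(f,[a(433,405)],.014), 'disc',p2w(f,[a(150,490)],.0))
    # board ellipse extents
    print(p2w(f,[a(280,405),a(584,405),a(433,254),a(433,558)],.014))
E
python3 fit1.py
```

```text
[0.5155 0.153 ] 40.93 res px [[-0.4, -0.4], [0.4, -1.3], [0.6, -1.0], [-0.2, -0.4], [-0.4, 1.9], [0.1, 1.3]]
[0.5148 0.1525] 40.61 res px [[-0.3, 0.2], [0.5, -0.3], [0.3, -0.1], [-0.6, 0.2]]
[0.5118 0.1553] 22.14 res px [[-0.8, -1.0], [1.7, -1.0], [0.1, 1.5], [-1.0, 0.8]]
grip [0.43992428 0.08743957]
board [[ 0.51322458 -0.00133315  0.014     ]] disc [[0.39070464 0.07658009 0.        ]]
[[ 0.46650932  0.05605165  0.014     ]
 [ 0.56044401 -0.05901603  0.014     ]
 [ 0.56531948  0.04674474  0.014     ]
 [ 0.456089   -0.05479794  0.014     ]]
```

```bash
python3 - <<'E'
from h import *
f,s=snap('wrist','w2.png'); print(s['tool_pos'],s['tool_rot'],s['qd'].round(2))
a=cv2.imread('pics/w1.png').astype(float);b=f['color'].astype(float); print(abs(a-b).mean())
print(cv2.phaseCorrelate(cv2.cvtColor(a.astype('float32'),6)[:250],cv2.cvtColor(b.astype('float32'),6)[:250]))
E
```

```text
[0.44293036 0.09075015 0.2911987 ] [ 1.79986710e+02  4.19243333e-03 -5.09454722e+01] [-0.21  0.03 -0.25 -0.04  0.07  0.03 -0.54]
2.1222406462585033
((0.22122075561736665, 0.11572181010681959), 1.053801014582316)
```

```bash
python3 -m pendant '[[0.085,-0.003,-0.003,-0.03,1.9],[0.085,-0.003,-0.003,-0.07,1.9],[0.085,-0.003,-0.003,-0.11,1.9],[0.085,-0.003,-0.003,-0.15,1.9],[0.085,-0.003,-0.003,-0.17,1.9],[0.085,-0.003,-0.003,-0.17,1.9],[0.085,-0.003,-0.003,-0.17,1.9],[0.085,-0.003,-0.003,-0.17,1.9]]'
python3 - <<'E'
from h import *
f,s=snap('wrist','w3.png'); print(s['tool_pos'],s['tool_rot'],s['qd'].round(2))
E
```

```text
time: 2.58
tool_pos: [0.4415, 0.0879, 0.1227]
tool_rot: [-179.9, -0.1, -49.2]
force: [-0.1, -0.5, -0.1]
grip_width: 0.085
[0.44146815 0.08790863 0.12266223] [-1.79856597e+02 -5.87897545e-02 -4.91906886e+01] [-0.08 -1.19  0.36 -0.61 -0.18 -0.14 -0.09]
```

View pics/w3.png

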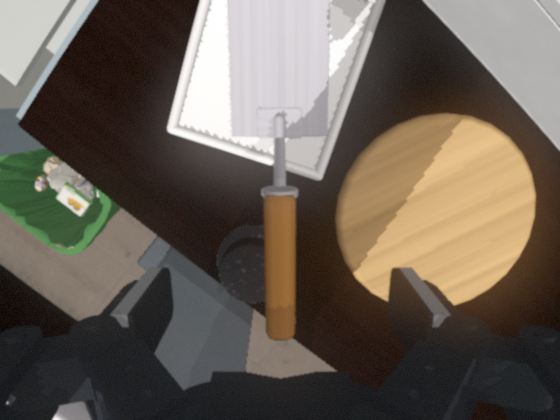

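```bash
python3 - <<'E'
from h import *
f=cam('w3.png'); 
e=p2w(f,[(281,338)],.067)[0]; fr=p2w(f,[(279.5,190)],.072)[0]; n=p2w(f,[(279.5,136)],.0078)[0]
for x in(e,fr,n): print(x)
d=fr-e; print(np.linalg.norm(d[:2]),np.degrees(np.arctan2(d[1],d[0])))
u=(n-e)[:2]; print(np.degrees(np.arctan2(u[1],u[0])))
u/=np.linalg.norm(u); print('grip',e[:2]+.066*u,fr[:2]-.026*u,n[:2]-.0525*u)
print('board',[p2w(f,[p],.014)[0] for p in((336,210),(536,210),(436,114),(436,308))])
E
```

```text
[0.38925813 0.0423649  0.067     ]
[0.4605883  0.10504921 0.072     ]
[0.47913255 0.12106014 0.0078    ]
0.09495955098706274 41.30871271654767
41.20581871618288
grip [0.43891309 0.08584345] [0.44102725 0.0879213 ] [0.43963428 0.08647493]
board [array([0.4665241 , 0.05732687, 0.014     ]), array([ 0.56359025, -0.05525204,  0.014     ]), array([0.55976344, 0.05157304, 0.014     ]), array([ 0.46008962, -0.05620871,  0.014     ])]
```

```bash
python3 -m pendant '[[0.085,-0.0015,-0.001,-0.03,0],[0.085,-0.0015,-0.001,-0.06,0],[0.085,-0.0015,-0.001,-0.08,0],[0.085,-0.0015,-0.001,-0.081,0],[0.05,-0.0015,-0.001,-0.081,0],[0.03,-0.0015,-0.001,-0.081,0],[0.02,-0.0015,-0.001,-0.081,0],[0.005,-0.0015,-0.001,-0.081,0],[0.0,-0.0015,-0.001,-0.081,0],[0.0,-0.0015,-0.001,-0.081,0]]' 110
python3 -m pendant '[[0,0,0,0,0],[0,0,0,0,0],[0,0,0,0,0],[0,0,0,0,0]]'
python3 - <<'E'
from h import *
f,s=snap('wrist','w4.png'); print(s)
E
```

```text
time: 3.47
tool_pos: [0.4392, 0.0866, 0.0412]
tool_rot: [-179.9, -0.0, -49.3]
force: [-1.6, -0.6, 8.5]
grip_width: 0.0165
time: 3.8
tool_pos: [0.4392, 0.0866, 0.0412]
tool_rot: [-179.9, -0.0, -49.3]
force: [-1.9, 1.4, 8.2]
grip_width: 0.0168
{'time': 3.8, 'q': array([-36.20169047,  23.71054631,  24.05164767, 128.55402825,
       -18.71038237,  30.86267146, -47.03656514]), 'qd': array([-0.02021494,  0.0534218 , -0.00164176, -0.10067759, -0.02747253,
        0.03339286, -0.0592656 ]), 'effort': array([ 1.37051675e-01, -3.12239349e+01,  3.52943011e+00, -1.20892444e+01,
        2.11212976e-02, -3.40241594e-01, -5.15360374e-02]), 'tool_pos': array([0.43918781, 0.08664274, 0.04121571]), 'tool_rot': array([-1.79910638e+02, -1.45994717e-03, -4.92586527e+01]), 'force': array([-1.92412006,  1.41486493,  8.23698682]), 'torque': array([0.15367412, 0.19959163, 0.07340124]), 'grip_width': 0.01680293414596451}
```

View pics/w4.png

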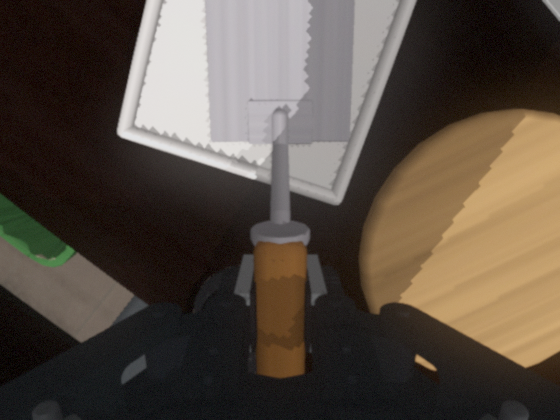

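```bash
python3 - <<'E'
from h import *
f=cam('w4.png'); t=np.array([.4392,.0866]); y=np.radians(-49.26+90)
u=np.array([np.cos(y),np.sin(y)]);v=np.array([-u[1],u[0]])
for n,p,z in(('bl left rear',(211,142),.0078),('bl right rear',(350,143),.0078),('ferrule front top',(280,224),.07),('left side up',(206,20),.0078),('right side',(354,20),.0078)):
    w=p2w(f,[p],z)[0][:2]-t; print(n,w@u,w@v)
E
python3 -m pendant '[[0,0,0,0.01,0],[0,0,0,0.03,0],[0,0,0,0.06,0],[0,0,0,0.1,0],[0,0,0,0.14,0],[0,0,0,0.17,0],[0,0,0,0.18,0],[0,0,0,0.18,0],[0,0,0,0.18,0]]'
python3 - <<'E'
from h import *
f,s=snap('wrist','w5.png'); print(s['tool_pos'],s['tool_rot'],s['force'],s['torque'],s['grip_width'],s['q'])
snap('scene','s5.png'); 
E
```

```text
bl left rear 0.05260043727487655 0.033003364461790995
bl right rear 0.05208908819743784 -0.03293900256456521
ferrule front top 0.031221627607136766 0.0002917662271455074
left side up 0.10649909549156086 0.03307116807008831
right side 0.10645658907553127 -0.032582701299758286
time: 4.6
tool_pos: [0.4378, 0.0863, 0.2198]
tool_rot: [180.0, 0.0, -49.2]
force: [-0.7, -0.7, -1.6]
grip_width: 0.0164
[0.43779171 0.08627527 0.21978406] [ 1.79958096e+02  4.11366042e-02 -4.92476617e+01] [-0.68929194 -0.6916338  -1.61503459] [-0.03475994  0.11687823  0.01474349] 0.01641658415350371 [-46.0108008    5.77946221  32.08468099 119.61230227  -3.73864117
  55.59920525 -61.18772746]
```

View pics/w5.png

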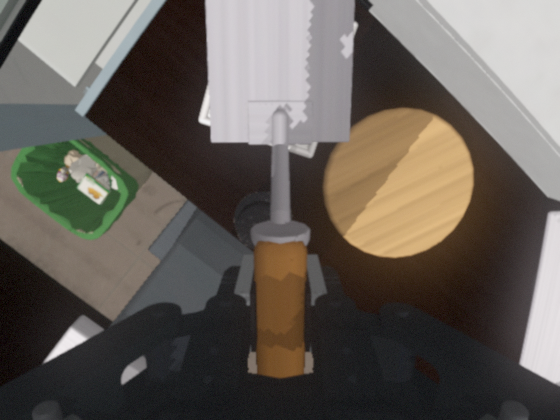

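View pics/s5.png

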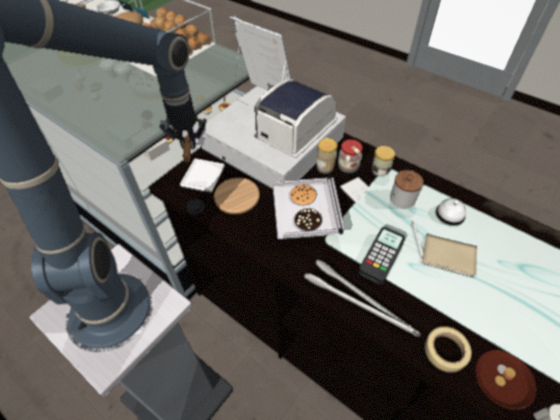

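```bash
python3 -m pendant '[[0,0,-0.02,0.03,-7],[0,0,-0.04,0.05,-14],[0,0,-0.06,0.05,-21],[0,0,-0.08,0.05,-28],[0,0,-0.10,0.05,-35],[0,0,-0.12,0.05,-42],[0,0,-0.14,0.05,-49],[0,0,-0.16,0.05,-56],[0,0,-0.18,0.05,-63],[0,0,-0.2,0.05,-70]]'
python3 -m pendant '[[0,-0.01,-0.01,0,-7],[0,-0.01,-0.01,0,-14],[0,-0.01,-0.01,0,-17],[0,-0.01,-0.01,0,-17],[0,-0.01,-0.01,0,-17]]'
python3 - <<'E'
from h import *
f,s=snap('wrist','w6.png'); print(s['tool_pos'],s['tool_rot'],s['force'],s['torque'],s['grip_width'],s['q'])
E
```

```text
time: 5.53
tool_pos: [0.4374, -0.1144, 0.2684]
tool_rot: [179.8, -0.2, -119.6]
force: [-0.4, 0.5, -2.7]
grip_width: 0.0164
time: 5.95
tool_pos: [0.4279, -0.1234, 0.269]
tool_rot: [179.9, -0.2, -136.2]
force: [0.5, -0.6, -1.4]
grip_width: 0.0167
[ 0.42786994 -0.1233943   0.26895557] [ 1.79898286e+02 -1.61430591e-01 -1.36184671e+02] [ 0.49015608 -0.61997014 -1.42451958] [ 0.10956082  0.05073977 -0.03073313] 0.01666645886135858 [ -34.6699908     1.95890904   47.48837233  116.3869808    -1.53934656
   62.47130946 -122.6672473 ]
```

View pics/w6.png

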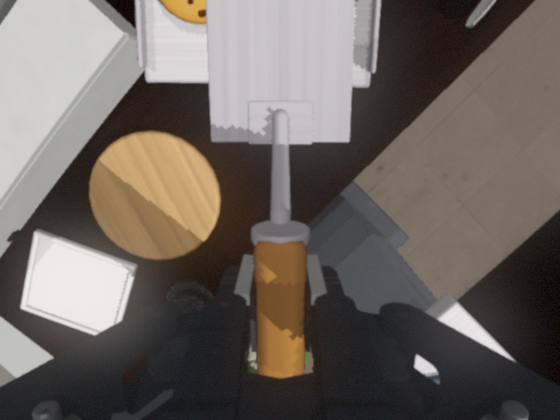

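```bash
python3 - <<'E'
import cv2
a=cv2.imread('pics/w6.png')
cv2.imwrite('pics/w6a.png',cv2.resize(a[0:110,120:390],None,fx=2.9,fy=2.9,interpolation=2))
E
```

```text
(no output)
```

View pics/w6a.png

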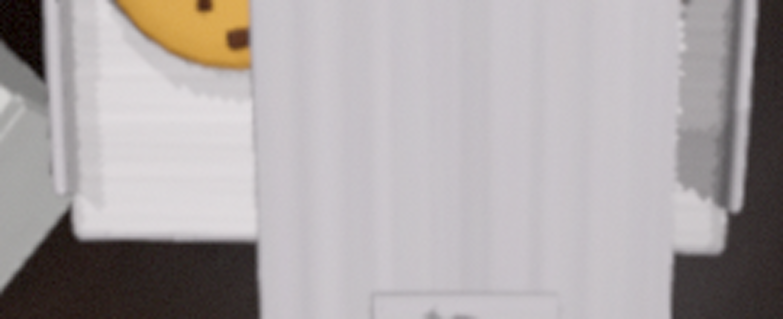

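```bash
python3 - <<'E'
from h import *
f=cam('w6.png'); g=cam('top0.png')
c=lambda x,y:(120+x/2.9-.33,y/2.9-.33)
p=p2w(f,[c(76,234),c(722,248)],.06); print(p)
d=p[0]-p[1]; print(np.linalg.norm(d),np.degrees(np.arctan2(d[1],d[0]))-90)
yaw=np.arctan2(d[1],d[0])-np.pi/2
u=np.array([np.cos(yaw),np.sin(yaw)]); v=np.array([-u[1],u[0]])
C=p.mean(0)[:2]+.095*u; print('stand centre',C)
# lips (outer top z .074)
l=p2w(f,[c(60,193),c(47,30),c(738,210),c(753,20)],.074); print('lips in stand y',[(q[:2]-C)@v for q in l],[(q[:2]-C)@u for q in l])
# predict stand in top image
for sx,sy,z in((-.095,.103,.06),(-.095,-.103,.06)):
    X=np.r_[C+u*sx+v*sy,z]; print('pred top',w2p(g,X))
t=np.array([.42787,-.12339])
for z in(.0,):pass
bd=p2w(f,[(155,195)],.014); print('board',bd)
for n,uv in(('dark',(250+363/4.7-.4,135+354/4.7-.4)),('gold',(250+226/4.7-.4,135+229/4.7-.4))):
    w=p2w(g,[uv],.073)[0][:2]; print(n,w,(w-C)@u,(w-C)@v)
E
```

```text
[[ 0.58171543 -0.10700548  0.06      ]
 [ 0.43079775 -0.24485466  0.06      ]]
0.2043979992666584 -47.591220811372146
stand centre [ 0.57032606 -0.24607351]
lips in stand y [np.float64(0.10159524105230275), np.float64(0.10323958131970327), np.float64(-0.10298591918190934), np.float64(-0.10348161091134658)] [np.float64(-0.08406916728210798), np.float64(-0.03795571506367314), np.float64(-0.08476873069177204), np.float64(-0.031190550432183148)]
pred top [[256.38946704 192.47112093]]
pred top [[314.93095028 252.12758018]]
board [[ 0.51147302 -0.01013788  0.014     ]]
dark [ 0.53086471 -0.27765027] -0.0032985834033790176 -0.05043222630932073
gold [ 0.59942752 -0.20918136] -0.007612918199305372 0.046367761982218786
```

```bash
python3 -m pendant '[[0,-0.015,-0.003,-0.02,-1.4],[0,-0.031,-0.007,-0.05,-1.4],[0,-0.031,-0.007,-0.08,-1.4],[0,-0.031,-0.007,-0.11,-1.4],[0,-0.031,-0.007,-0.13,-1.4],[0,-0.031,-0.007,-0.13,-1.4],[0,-0.031,-0.007,-0.13,-1.4]]'
python3 - <<'E'
from h import *
f,s=snap('wrist','w7.png'); print(s['tool_pos'],s['tool_rot'],s['force'],s['torque'],s['grip_width'],s['q'])
snap('top','t7.png');snap('scene','s7.png')
a=cv2.imread('pics/t7.png');b=cv2.imread('pics/s7.png')
cv2.imwrite('pics/ts7.png',np.hstack([cv2.resize(a[120:270,230:400],None,fx=2.3,fy=2.3),cv2.resize(b[120:270,190:360],None,fx=2.3,fy=2.3)]))
E
```

```text
time: 6.58
tool_pos: [0.397, -0.1307, 0.1397]
tool_rot: [179.9, -0.2, -137.6]
force: [0.9, -0.1, -1.4]
grip_width: 0.0165
[ 0.39701976 -0.13072129  0.13973862] [ 1.79925022e+02 -1.79357703e-01 -1.37641031e+02] [ 0.91132905 -0.05432742 -1.35264547] [-0.0016      0.05299998  0.0105887 ] 0.016466217326583363 [ -28.83473879   12.17412508   47.44439989  128.48680396  -12.72993645
   44.08020488 -110.43935408]
```

View pics/ts7.png

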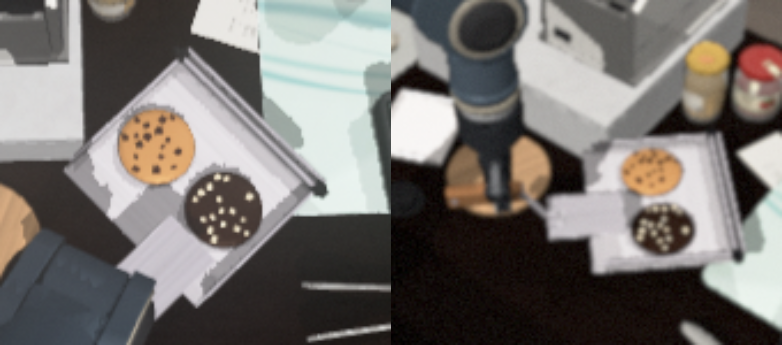

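View pics/w7.png

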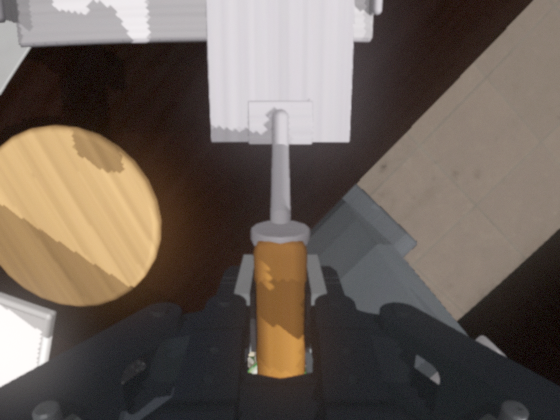

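```bash
python3 -m pendant '[[0,0,0,-0.015,0],[0,0,0,-0.03,0],[0,0,0,-0.038,0],[0,0,0,-0.04,0],[0,0,0,-0.041,0],[0,0,0,-0.042,0],[0,0,0,-0.042,0]]'
python3 -m pendant '[[0,0,0,-0.001,0],[0,0,0,-0.001,0]]'
python3 -m pendant '[[0,0,0,-0.001,0],[0,0,0,-0.001,0]]'
python3 -c "
from h import *
s=telemetry.read_state();print(s['tool_pos'],s['tool_rot'],s['force'],s['torque'])"
```

```text
time: 7.32
tool_pos: [0.3983, -0.1308, 0.0989]
tool_rot: [-179.9, 0.1, -137.7]
force: [0.3, 0.3, -1.4]
grip_width: 0.0164
time: 7.48
tool_pos: [0.398, -0.1306, 0.0976]
tool_rot: [-180.0, 0.0, -137.7]
force: [-0.8, 0.1, -0.6]
grip_width: 0.0167
time: 7.65
tool_pos: [0.3977, -0.1306, 0.0964]
tool_rot: [-180.0, 0.0, -137.7]
force: [0.5, 0.9, -0.6]
grip_width: 0.0165
[ 0.39769104 -0.13060838  0.09635272] [-1.79996067e+02  8.11314777e-04 -1.37658087e+02] [ 0.54524169  0.85696292 -0.6263088 ] [ 0.09965008  0.09681906 -0.0389727 ]
```

```bash
for i in 1 2; do python3 -m pendant '[[0,0,0,-0.0007,0],[0,0,0,-0.0007,0]]'; python3 -c "
from h import *
s=telemetry.read_state();print(s['tool_pos'],s['force'],s['torque'])"; done
```

```text
time: 7.82
tool_pos: [0.3978, -0.1307, 0.0956]
tool_rot: [-180.0, -0.0, -137.7]
force: [-0.3, -0.1, -0.9]
grip_width: 0.0166
[ 0.39779624 -0.13069483  0.09563371] [-0.25806721 -0.09800832 -0.93130956] [-0.02748286  0.08242636  0.04581338]
time: 7.98
tool_pos: [0.3981, -0.1309, 0.0951]
tool_rot: [-179.9, 0.0, -137.7]
force: [-0.4, 0.7, 1.8]
grip_width: 0.0165
[ 0.39812221 -0.13089936  0.09513239] [-0.43353433  0.71871846  1.83159206] [-0.17247899  0.00893273  0.06209688]
```

```bash
python3 - <<'E'
from h import *
g=cam('top0.png'); C=np.array([.5703,-.2461]);y=np.radians(-47.6);u=np.array([np.cos(y),np.sin(y)]);v=np.array([-u[1],u[0]])
for x,yy in((270,55),(545,312),(285,50),(550,298),(295,30),(572,298)):
    for z in(.06,.075):
        w=p2w(g,[(250+x/4.7-.4,135+yy/4.7-.4)],z)[0][:2]-C; print(x,yy,z,(w@u).round(4),(w@v).round(4))
E
python3 -m pendant '[[0,0,0,-0.0008,0],[0,0.0034,-0.0037,-0.0008,0],[0,0.0067,-0.0074,-0.0008,0],[0,0.0101,-0.0111,-0.0008,0],[0,0.0135,-0.0148,-0.0008,0]]'
python3 -c "
from h import *
s=telemetry.read_state();print(s['tool_pos'],s['tool_rot'],s['force'],s['torque'])"
```

```text
270 55 0.06 0.0796 0.1007
270 55 0.075 0.0752 0.0976
545 312 0.06 0.0841 -0.1004
545 312 0.075 0.0797 -0.1004
285 50 0.06 0.0874 0.097
285 50 0.075 0.0829 0.0941
550 298 0.06 0.0914 -0.097
550 298 0.075 0.0869 -0.0971
295 30 0.06 0.0992 0.1013
295 30 0.075 0.0945 0.0982
572 298 0.06 0.0997 -0.105
572 298 0.075 0.0951 -0.105
time: 8.4
tool_pos: [0.4123, -0.1459, 0.0948]
tool_rot: [-179.9, 0.1, -137.7]
force: [-2.1, 2.5, 7.7]
grip_width: 0.016
[ 0.41234943 -0.1458817   0.0947846 ] [-1.79904839e+02  7.36070683e-02 -1.37650294e+02] [-2.14854162  2.5139457   7.65575621] [-0.24518305 -0.00930905 -0.00412129]
```

```bash
python3 -m pendant '[[0,0.0034,-0.0037,0,0],[0,0.0067,-0.0074,0,0],[0,0.0101,-0.0111,0,0],[0,0.0135,-0.0148,0,0],[0,0.0168,-0.0185,0,0]]'
python3 -c "
from h import *
s=telemetry.read_state();print(s['tool_pos'],s['tool_rot'],s['force'],s['torque'])"
python3 -m pendant '[[0,0.0017,-0.0018,0,0],[0,0.0034,-0.0037,0,0]]'
python3 - <<'E'
from h import *
s=telemetry.read_state();print(s['tool_pos'],s['tool_rot'],s['force'],s['torque'])
snap('top','t8.png');a=cv2.imread('pics/t8.png')
cv2.imwrite('pics/t8c.png',cv2.resize(a[120:270,230:400],None,fx=3.5,fy=3.5,interpolation=2))
E
```

```text
time: 8.82
tool_pos: [0.4293, -0.1645, 0.095]
tool_rot: [-179.9, 0.1, -137.7]
force: [-1.8, 1.2, 10.6]
grip_width: 0.0167
[ 0.42925898 -0.16445484  0.09503526] [-1.79907666e+02  8.55132636e-02 -1.37654848e+02] [-1.77205872  1.2358839  10.58500269] [-0.08684239  0.14520333 -0.02112042]
time: 8.98
tool_pos: [0.4326, -0.1682, 0.0951]
tool_rot: [-179.9, 0.1, -137.7]
force: [-1.6, 2.4, 11.4]
grip_width: 0.0169
[ 0.43263337 -0.16817473  0.09510869] [-1.79909982e+02  8.78083924e-02 -1.37668363e+02] [-1.57421411  2.41763291 11.40336302] [-0.01048864  0.22142267 -0.02283218]
```

View pics/t8c.png

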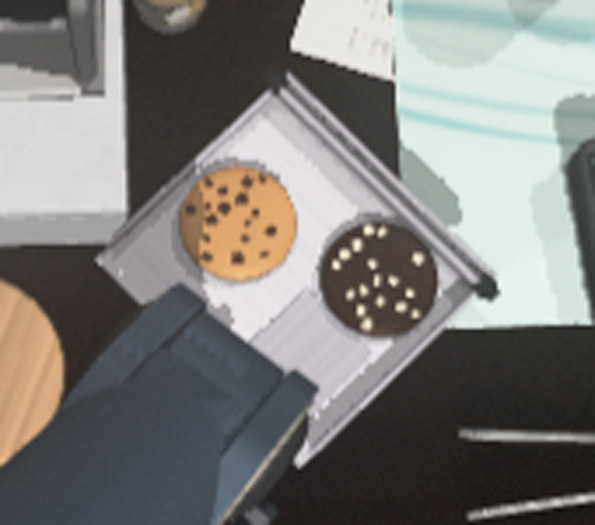

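```bash
cat > st.py <<'E'
from h import *
s=telemetry.read_state();u=np.array([.6743,-.7385]);v=np.array([.7385,.6743]);d=s['tool_pos'][:2]-[.5703,-.2461]
print('edge x_s %.4f y_s %.4f z %.4f'%(d@u+.1474,d@v,s['tool_pos'][2]),'rot',s['tool_rot'].round(2),'Fu %.1f Fv %.1f Fz %.1f'%(s['force'][:2]@u,s['force'][:2]@v,s['force'][2]),'Tpitch %.2f'%(s['torque'][:2]@v),'yawT %.2f'%s['torque'][2],s['grip_width'].round(4))
E
python3 -m pendant '[[0,0.0017,-0.0018,0.0003,0],[0,0.0034,-0.0037,0.0003,0],[0,0.0051,-0.0055,0.0003,0],[0,0.0067,-0.0074,0.0003,0]]' >/dev/null; python3 st.py
python3 -m pendant '[[0,0.0017,-0.0018,0,0],[0,0.0034,-0.0037,0,0],[0,0.0051,-0.0055,0,0],[0,0.0067,-0.0074,0,0]]' >/dev/null; python3 st.py
```

```text
Traceback (most recent call last):
  File "st.py", line 3, in <module>
    print('edge x_s %.4f y_s %.4f z %.4f'%(d@u+.1474,d@v,s['tool_pos'][2]),'rot',s['tool_rot'].round(2),'Fu %.1f Fv %.1f Fz %.1f'%(s['force'][:2]@u,s['force'][:2]@v,s['force'][2]),'Tpitch %.2f'%(s['torque'][:2]@v),'yawT %.2f'%s['torque'][2],s['grip_width'].round(4))
                                                                                                                                                                                                                                                 ^^^^^^^^^^^^^^^^^^^^^
AttributeError: 'float' object has no attribute 'round'
Traceback (most recent call last):
  File "st.py", line 3, in <module>
    print('edge x_s %.4f y_s %.4f z %.4f'%(d@u+.1474,d@v,s['tool_pos'][2]),'rot',s['tool_rot'].round(2),'Fu %.1f Fv %.1f Fz %.1f'%(s['force'][:2]@u,s['force'][:2]@v,s['force'][2]),'Tpitch %.2f'%(s['torque'][:2]@v),'yawT %.2f'%s['torque'][2],s['grip_width'].round(4))
                                                                                                                                                                                                                                                 ^^^^^^^^^^^^^^^^^^^^^
AttributeError: 'float' object has no attribute 'round'
```

```bash
sed -i "s/s\['grip_width'\].round(4)/s['grip_width']/" st.py; python3 st.py
```

```text
edge x_s 0.0166 y_s -0.0493 z 0.0953 rot [-1.7994e+02  7.0000e-02 -1.3766e+02] Fu -2.2 Fv 0.0 Fz 8.5 Tpitch 0.10 yawT 0.01 0.016110753169159286
```

```bash
for i in 1 2; do python3 -m pendant '[[0,0.0017,-0.0018,0,0],[0,0.0034,-0.0037,0,0],[0,0.0051,-0.0055,0,0]]' >/dev/null; python3 st.py; done
python3 - <<'E'
from h import *
snap('top','t9.png');a=cv2.imread('pics/t9.png')
snap('scene','s9.png');b=cv2.imread('pics/s9.png')
cv2.imwrite('pics/ts9.png',np.hstack([cv2.resize(a[130:270,240:380],None,fx=2.8,fy=2.8,interpolation=2),cv2.resize(b[150:250,250:350],None,fx=3.92,fy=3.92,interpolation=2)]))
E
```

```text
edge x_s 0.0241 y_s -0.0493 z 0.0953 rot [-1.7994e+02  7.0000e-02 -1.3766e+02] Fu -2.2 Fv 0.4 Fz 8.6 Tpitch 0.22 yawT 0.01 0.01634320241062765
edge x_s 0.0316 y_s -0.0492 z 0.0953 rot [-1.7994e+02  7.0000e-02 -1.3766e+02] Fu -2.8 Fv 0.5 Fz 10.1 Tpitch 0.23 yawT -0.04 0.016547694706389816
```

View pics/ts9.png

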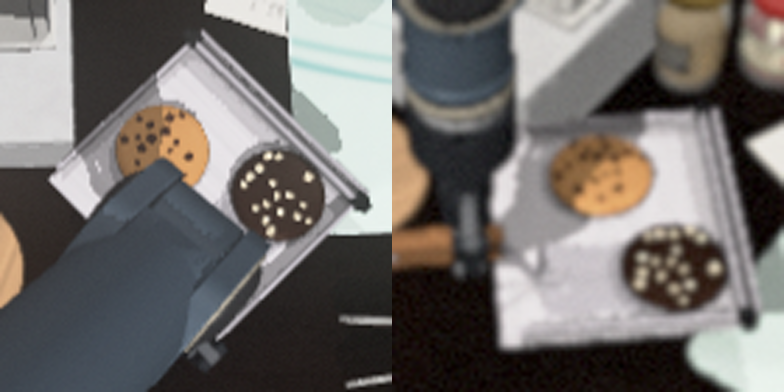

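```bash
for i in 1 2 3; do python3 -m pendant '[[0,0.0014,-0.0015,0,0],[0,0.0027,-0.003,0,0],[0,0.0041,-0.0044,0,0],[0,0.0054,-0.0059,0,0]]' >/dev/null; python3 st.py; done
```

```text
edge x_s 0.0395 y_s -0.0492 z 0.0953 rot [-1.7995e+02  7.0000e-02 -1.3766e+02] Fu -2.0 Fv -0.3 Fz 9.0 Tpitch 0.22 yawT -0.02 0.016247145057740567
edge x_s 0.0475 y_s -0.0492 z 0.0953 rot [-1.7994e+02  7.0000e-02 -1.3766e+02] Fu -2.3 Fv 0.0 Fz 8.4 Tpitch 0.25 yawT 0.03 0.01640933010925858
edge x_s 0.0555 y_s -0.0492 z 0.0953 rot [-1.7994e+02  7.0000e-02 -1.3766e+02] Fu -3.2 Fv -0.8 Fz 9.1 Tpitch 0.17 yawT -0.01 0.01672238662306543
```

```bash
python3 - <<'E'
from h import *
g=cam('top0.png'); C=np.array([.5703,-.2461]);u=np.array([.6743,-.7385]);v=np.array([.7385,.6743])
w=p2w(g,[(240+278/2.8-.3,130+195/2.8-.3)],.0745)[0][:2]-C; print(w@u,w@v)
E
for i in 1 2; do python3 -m pendant '[[0,0.0007,-0.0007,0,0],[0,0.0013,-0.0015,0,0],[0,0.002,-0.0022,0,0]]' >/dev/null; python3 st.py; done
```

```text
0.036286777806721036 -0.052567340540265184
edge x_s 0.0585 y_s -0.0493 z 0.0953 rot [-1.7994e+02  6.0000e-02 -1.3766e+02] Fu -2.3 Fv 0.3 Fz 8.6 Tpitch 0.24 yawT -0.04 0.016021371938290355
edge x_s 0.0614 y_s -0.0493 z 0.0953 rot [-1.7994e+02  7.0000e-02 -1.3766e+02] Fu -3.1 Fv -0.6 Fz 8.5 Tpitch 0.20 yawT -0.03 0.016221204062553
```

```bash
for i in 1 2; do python3 -m pendant '[[0,0.0011,-0.0012,0,0],[0,0.0023,-0.0025,0,0],[0,0.0034,-0.0037,0,0]]' >/dev/null; python3 st.py; done;  for i in 1 2 ; do python3 -m pendant '[[0,0.0007,-0.0007,0,0],[0,0.0013,-0.0015,0,0]]' >/dev/null; python3 st.py; done
```

```text
edge x_s 0.0665 y_s -0.0493 z 0.0953 rot [-1.7994e+02  7.0000e-02 -1.3766e+02] Fu -2.4 Fv -0.5 Fz 8.7 Tpitch 0.18 yawT -0.11 0.0167323255565834
edge x_s 0.0715 y_s -0.0492 z 0.0953 rot [-1.7994e+02  6.0000e-02 -1.3766e+02] Fu -2.3 Fv 0.4 Fz 7.8 Tpitch 0.21 yawT 0.04 0.01658626612447287
edge x_s 0.0735 y_s -0.0493 z 0.0953 rot [-1.7994e+02  6.0000e-02 -1.3765e+02] Fu -1.0 Fv -0.7 Fz 8.4 Tpitch 0.14 yawT 0.05 0.01671059615697916
edge x_s 0.0754 y_s -0.0493 z 0.0953 rot [-1.7994e+02  7.0000e-02 -1.3766e+02] Fu -2.0 Fv 1.0 Fz 8.3 Tpitch 0.20 yawT -0.03 0.016880453689701008
```

```bash
for i in 1 2 3; do python3 -m pendant '[[0,0.0005,-0.0005,0,0],[0,0.001,-0.0011,0,0]]' >/dev/null; python3 st.py; done
```

```text
edge x_s 0.0769 y_s -0.0493 z 0.0953 rot [-1.7994e+02  6.0000e-02 -1.3766e+02] Fu -1.9 Fv 0.5 Fz 7.4 Tpitch 0.18 yawT 0.03 0.01646514303085845
edge x_s 0.0783 y_s -0.0494 z 0.0953 rot [-1.7995e+02  6.0000e-02 -1.3766e+02] Fu -3.6 Fv 0.2 Fz 9.6 Tpitch 0.44 yawT -0.02 0.016597471290830383
edge x_s 0.0788 y_s -0.0493 z 0.0954 rot [ 1.7990e+02  7.0000e-02 -1.3765e+02] Fu -6.6 Fv -0.0 Fz 14.7 Tpitch 0.95 yawT -0.03 0.016622598687244125
```

```bash
python3 -m pendant '[[0,-0.0003,0.0004,0.0007,0],[0,-0.0005,0.0005,0.002,0],[0,-0.0005,0.0005,0.004,0],[0,-0.0005,0.0005,0.006,0],[0,-0.0005,0.0005,0.009,0],[0,-0.0005,0.0005,0.012,0],[0,-0.0005,0.0005,0.016,0],[0,-0.0005,0.0005,0.02,0],[0,-0.0005,0.0005,0.025,0],[0,-0.0005,0.0005,0.03,0]]' >/dev/null; python3 st.py
python3 - <<'E'
from h import *
snap('top','t10.png');a=cv2.imread('pics/t10.png')
snap('scene','s10.png');b=cv2.imread('pics/s10.png');f,s=snap('wrist','w10.png')
cv2.imwrite('pics/ts10.png',np.hstack([cv2.resize(a[130:270,240:380],None,fx=2.8,fy=2.8,interpolation=2),cv2.resize(b[150:250,250:350],None,fx=3.92,fy=3.92,interpolation=2)]))
E
```

```text
edge x_s 0.0785 y_s -0.0498 z 0.1250 rot [-179.99   -0.   -137.67] Fu -0.2 Fv -0.3 Fz -1.8 Tpitch 0.20 yawT 0.04 0.01671239115156672
```

View pics/ts10.png

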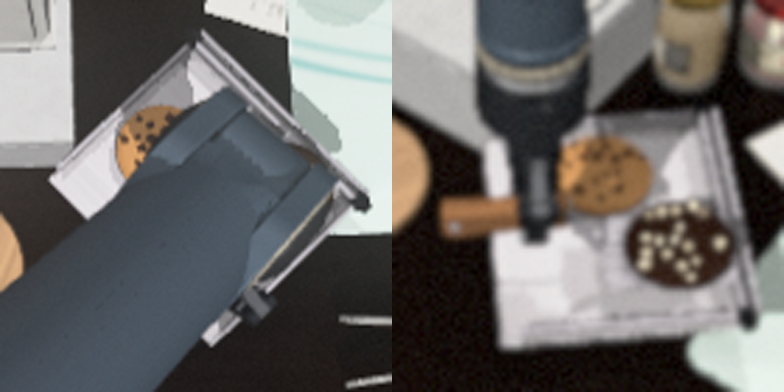

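View pics/w10.png

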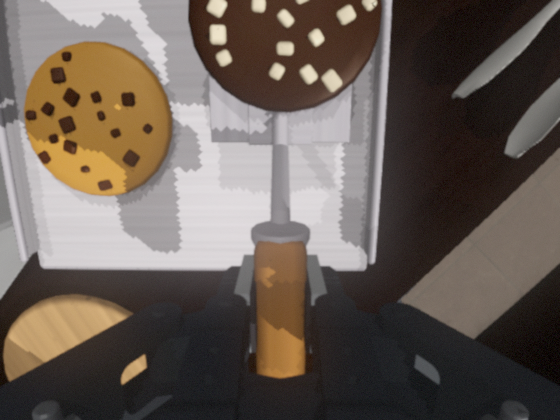

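```bash
cat > bis.py <<'E'
import sys
from h import *
from scipy.optimize import least_squares
fn=sys.argv[1]; f=cam(fn); d=np.load('pics/'+fn+'.npy',allow_pickle=True).item(); s=d['s']
y=np.radians(s['tool_rot'][2]+90);u=np.array([np.cos(y),np.sin(y)]);v=np.array([-u[1],u[0]])
img=f['color']; 
m=((img.max(2)<110)&(img[:,:,2]>=img[:,:,0])).astype('uint8')
pts=np.array(eval(sys.argv[2]),float)
z=s['tool_pos'][2]-.0352+.0018+.0095
w=p2w(f,pts,z)[:,:2]-s['tool_pos'][:2]; L=np.c_[w@u,w@v]; 
r=least_squares(lambda p:np.hypot(*(L-p).T)-.042,[.105,0]); print('biscuit in tool u,v',r.x,r.fun.round(4))
E
python3 bis.py w10.png '[(189,10),(195,45),(210,75),(240,102),(285,111),(330,98),(360,72),(375,45),(381,10)]'
```

```text
biscuit in tool u,v [ 0.10911331 -0.00210583] [-0.002  -0.0012 -0.      0.0011  0.0003 -0.0002 -0.0005 -0.0008 -0.0016]
```

```bash
python3 -m pendant '[[0,-0.0013,0.0015,0.0027,0],[0,-0.0047,0.0052,0.0095,0],[0,-0.0107,0.0118,0.0216,0],[0,-0.0188,0.0207,0.0378,0],[0,-0.0281,0.0311,0.0567,0],[0,-0.0382,0.0422,0.077,0],[0,-0.0476,0.0525,0.0959,0],[0,-0.0563,0.0622,0.1134,0],[0,-0.0623,0.0688,0.1256,0],[0,-0.0663,0.0733,0.1337,0]]'
python3 -m pendant '[[0,0,0,0,1],[0,0,0,0,3],[0,0,0,0,6],[0,0.002,0,0,10],[0,0.004,0,0,14],[0,0.007,0,0,18],[0,0.01,0,0,22],[0,0.013,0,0,26],[0,0.016,0.001,0,30],[0,0.018,0.003,0,34]]'
python3 -c "
from h import *
f,s=snap('wrist','w11.png');print(s['q'])
snap('scene','s11.png')"
```

```text
time: 14.95
tool_pos: [0.4201, -0.1549, 0.2595]
tool_rot: [180.0, 0.1, -137.7]
force: [-0.1, 0.8, -2.4]
grip_width: 0.0165
time: 15.78
tool_pos: [0.4385, -0.153, 0.2575]
tool_rot: [179.9, -0.1, -103.5]
force: [-0.2, -0.7, -1.8]
grip_width: 0.0168
[-28.21364929   5.66183137  46.20831666 115.22598974  -4.60581485
  60.98406893 -83.38663054]
```

View pics/w11.png

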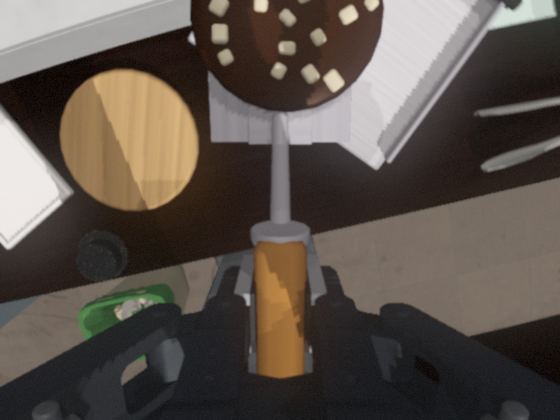

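View pics/s11.png

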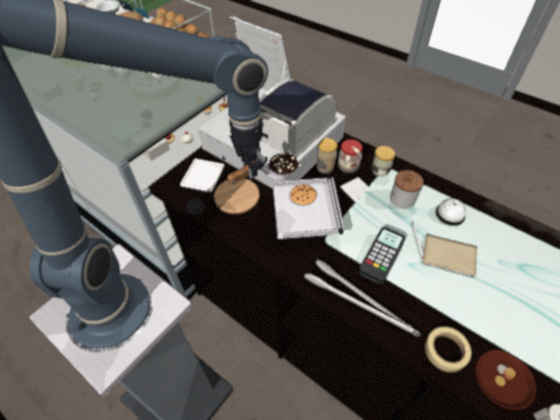

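```bash
python3 -m pendant '[[0,0.002,0.002,0,4],[0,0.004,0.005,0,8],[0,0.006,0.008,0,12],[0,0.008,0.012,0,16],[0,0.01,0.016,0,20],[0,0.012,0.02,0,24],[0,0.014,0.024,0,28],[0,0.016,0.028,0,32],[0,0.017,0.032,0,36],[0,0.018,0.036,0,40]]'
python3 -m pendant '[[0,0.001,0.004,0,4],[0,0.001,0.008,0,8],[0,0.001,0.012,0,12],[0,0.001,0.015,0,16],[0,0.001,0.017,0,20],[0,0.001,0.018,0,24],[0,0.001,0.018,0,28],[0,0.001,0.018,0,31],[0,0.001,0.018,0,33],[0,0.001,0.018,0,33.5]]'
python3 -c "
from h import *
f,s=snap('wrist','w12.png');print(s['q'],s['tool_pos'],s['tool_rot'])
snap('top','t12.png')"
```

```text
time: 16.72
tool_pos: [0.4564, -0.1167, 0.2577]
tool_rot: [179.9, -0.0, -63.6]
force: [0.1, -0.3, -2.1]
grip_width: 0.0165
time: 17.55
tool_pos: [0.4574, -0.099, 0.2577]
tool_rot: [180.0, 0.0, -30.2]
force: [-0.3, -0.4, -2.3]
grip_width: 0.0163
[-26.42672069   5.68199901  36.57212305 114.49340562  -3.82291484
  61.02106992 -18.35022005] [ 0.45743008 -0.09897565  0.2577183 ] [ 1.79954132e+02  1.38790633e-02 -3.02166432e+01]
```

View pics/w12.png

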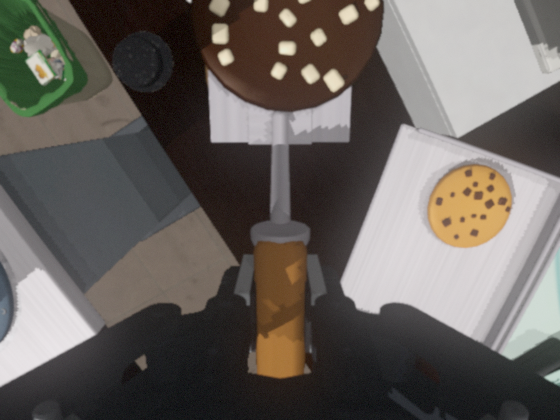

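View pics/t12.png

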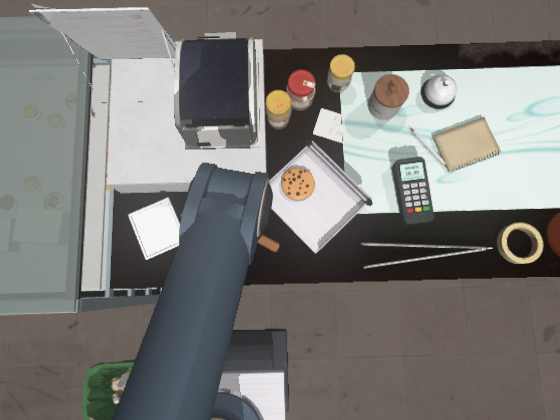

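```bash
python3 - <<'E'
from h import *
for fn,uv in(('w11.png',(129.5,139.5)),('w7.png',(72,215)),('w5.png',(398,182.5))):
    print(fn,p2w(cam(fn),[uv],.014)[0])
# scene fit: ellipse in scene0 crop s1
f=cam('scene0.png');print(p2w(f,[(160+322/4.2-.38,145+213/4.2-.38)],.014))
E
```

```text
w11.png [ 0.51275627 -0.00879624  0.014     ]
w7.png [ 0.50931887 -0.01504308  0.014     ]
w5.png [ 5.12007102e-01 -8.40657989e-05  1.40000000e-02]
[[ 0.5079153  -0.00892476  0.014     ]]
```

```bash
python3 -m pendant '[[0,0,0,-0.004,0],[0,-0.001,0,-0.014,0],[0,-0.002,-0.001,-0.03,0],[0,-0.003,-0.001,-0.053,0],[0,-0.004,-0.002,-0.08,0],[0,-0.005,-0.002,-0.108,0],[0,-0.005,-0.002,-0.135,0],[0,-0.005,-0.002,-0.158,0],[0,-0.005,-0.002,-0.176,0],[0,-0.005,-0.002,-0.188,0]]'
python3 -m pendant '[[0,0,0,-0.006,0],[0,0,0,-0.01,0],[0,0,0,-0.013,0],[0,0,0,-0.015,0],[0,0,0,-0.0165,0],[0,0,0,-0.018,0],[0,0,0,-0.018,0]]'
```

```text
time: 18.48
tool_pos: [0.4511, -0.1004, 0.0675]
tool_rot: [179.9, 0.2, -30.2]
force: [-0.5, 0.5, -2.7]
grip_width: 0.0167
time: 19.07
tool_pos: [0.453, -0.1004, 0.0524]
tool_rot: [-180.0, -0.0, -30.2]
force: [0.5, 0.3, -2.1]
grip_width: 0.0164
```

```bash
for i in 1 2 3; do python3 -m pendant '[[0,0,0,-0.001,0],[0,0,0,-0.001,0]]' | egrep 'pos|force'; done
```

```text
tool_pos: [0.4529, -0.1004, 0.0513]
force: [-0.4, 0.3, -2.0]
tool_pos: [0.4528, -0.1004, 0.0501]
force: [0.5, -0.4, -1.9]
tool_pos: [0.453, -0.1005, 0.0495]
force: [-1.9, 0.1, 2.8]
```

```bash
python3 -c "
from h import *
snap('wrist','w13.png')"
python3 -m pendant '[[0,0,0,0.0003,0],[0,0,0,0.0003,0],[0,0,0,0.0003,0]]' 20; python3 -m pendant '[[0,0,0,0.002,0],[0,-0.0005,-0.001,0.005,0],[0,-0.0005,-0.001,0.008,0],[0,-0.0005,-0.001,0.008,0]]'; python3 - <<'E'
from h import *
f,s=snap('wrist','w14.png'); print(s['force'],s['torque'],s['grip_width'])
a=cv2.imread('pics/w13.png');b=cv2.imread('pics/w14.png')
cv2.imwrite('pics/w1314.png',np.hstack([a[:400,160:400],b[:400,160:400]])[:, :])
E
```

```text
time: 19.87
tool_pos: [0.453, -0.1005, 0.0495]
tool_rot: [-180.0, -0.0, -30.2]
force: [-0.7, -0.9, 0.4]
grip_width: 0.0164
time: 20.2
tool_pos: [0.4525, -0.1016, 0.0579]
tool_rot: [-180.0, -0.0, -30.2]
force: [0.3, 0.3, -2.4]
grip_width: 0.0168
[ 0.26410926  0.26635434 -2.43409911] [-0.15907095  0.13756617 -0.04014071] 0.01675233674560426
```

View pics/w1314.png

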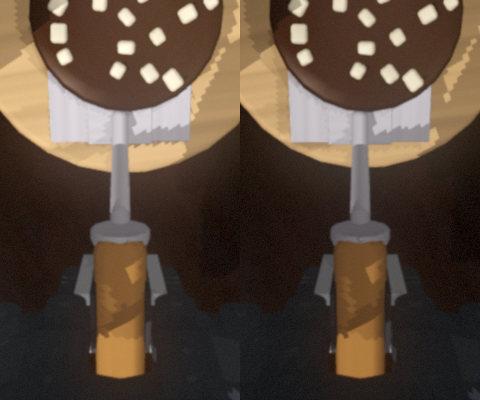

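```bash
python3 -m pendant '[[0,0,0,-0.004,0],[0,0,0,-0.0078,0],[0.0172,0,0,-0.0078,0],[0.0172,0,0,-0.0078,0],[0.0172,0,0,-0.0078,0]]' | egrep 'pos|force|grip'; python3 -m pendant '[[0.0172,0,0,0.002,0],[0.0172,0,0,0.005,0],[0.0172,0,0,0.005,0]]' | egrep 'pos|force|grip'; python3 -c "
from h import *
snap('wrist','w15.png');s=telemetry.read_state();print(s['torque'])
a=cv2.imread('pics/w13.png');b=cv2.imread('pics/w15.png')
cv2.imwrite('pics/w1315.png',np.hstack([a[:400,160:400],b[:400,160:400]])[:, :])"
```

```text
tool_pos: [0.4524, -0.1014, 0.0495]
force: [-0.1, 0.4, -0.5]
grip_width: 0.0176
tool_pos: [0.4523, -0.1016, 0.055]
force: [0.1, 0.2, -2.1]
grip_width: 0.0175
[-0.15197063  0.12652138  0.03517749]
```

View pics/w1315.png

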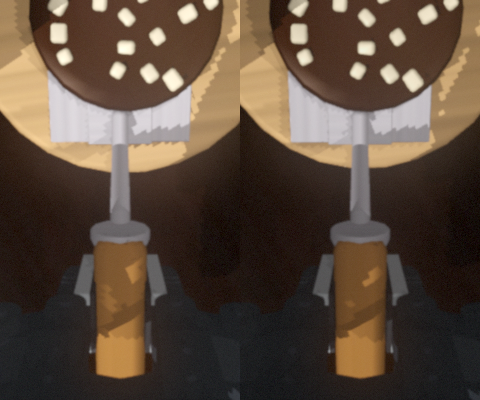

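```bash
python3 -m pendant '[[0.0172,0,0,-0.0053,0],[0.0177,0,0,-0.0053,0],[0.0177,0,0,-0.0053,0],[0.0177,0,0,-0.0053,0]]' | egrep 'pos|force|grip'; python3 -m pendant '[[0.0177,0,0,0.002,0],[0.0177,0,0,0.005,0],[0.0177,0,0,0.005,0]]' | egrep 'pos|force|grip'; python3 -c "
from h import *
s=telemetry.read_state();print(s['torque'])"
python3 -m pendant '[[0.0177,0,0,-0.003,0],[0.0179,0,0,-0.0055,0],[0.0179,0,0,-0.0055,0],[0.0179,0,0,-0.0055,0]]' | egrep 'pos|force|grip'; python3 -m pendant '[[0.0179,0,0,0.002,0],[0.0179,0,0,0.005,0],[0.0179,0,0,0.005,0]]' | egrep 'pos|force|grip'; python3 -c "
from h import *
snap('wrist','w16.png');s=telemetry.read_state();print(s['torque'])
a=cv2.imread('pics/w13.png');b=cv2.imread('pics/w16.png')
cv2.imwrite('pics/w1316.png',np.hstack([a[:400,160:400],b[:400,160:400]])[:, :])"
```

```text
tool_pos: [0.4523, -0.1014, 0.0492]
force: [0.9, 0.3, -1.3]
grip_width: 0.0174
tool_pos: [0.4523, -0.1015, 0.0547]
force: [0.4, -0.7, -1.4]
grip_width: 0.0178
[-0.15539143  0.11102996  0.02418958]
tool_pos: [0.4525, -0.1015, 0.0488]
force: [-0.4, -0.0, 0.3]
grip_width: 0.0179
tool_pos: [0.4523, -0.1014, 0.0542]
force: [-0.2, -0.0, -0.7]
grip_width: 0.0178
[-0.00186821  0.09111904  0.03044663]
```

View pics/w1316.png

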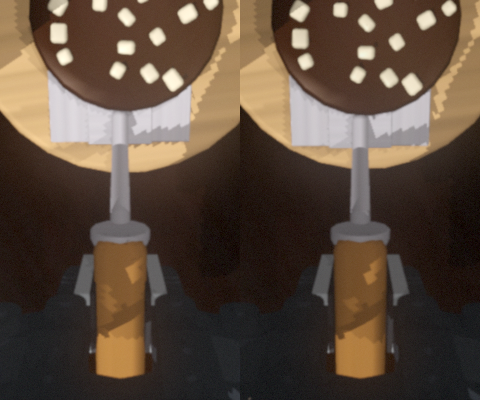

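```bash
python3 -m pendant '[[0.0179,-0.0003,-0.0005,0.003,0],[0.0179,-0.0006,-0.001,0.006,0],[0.0179,-0.001,-0.0016,0.009,0],[0.0179,-0.0013,-0.0022,0.012,0],[0.0179,-0.0013,-0.0022,0.012,0]]' | egrep 'pos|force|grip';  python3 -c "
from h import *
snap('wrist','w17.png');s=telemetry.read_state();print(s['torque'])
snap('scene','s17.png');b=cv2.imread('pics/s17.png');b=cv2.resize(b[130:250,180:320],None,fx=3.34,fy=3.34,interpolation=2)
a=cv2.imread('pics/w17.png')
cv2.imwrite('pics/w17c.png',np.hstack([a[:400,160:400],b[:400]])[:, :])"
```

```text
tool_pos: [0.4512, -0.1039, 0.0665]
force: [0.0, -0.6, 0.0]
grip_width: 0.0181
[-0.00554705  0.0122256  -0.04770493]
```

View pics/w17c.png

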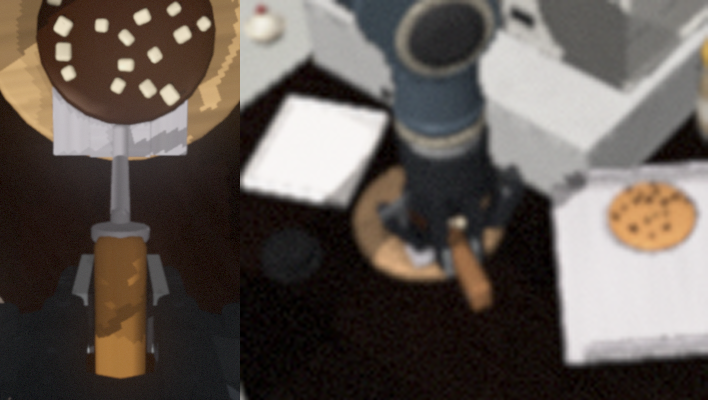

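```bash
python3 -c "
import cv2
a=cv2.imread('pics/w17.png')
cv2.imwrite('pics/w17d.png',cv2.resize(a[90:390,180:380],None,fx=2,fy=2,interpolation=2))"
```

```text
(no output)
```

View pics/w17d.png

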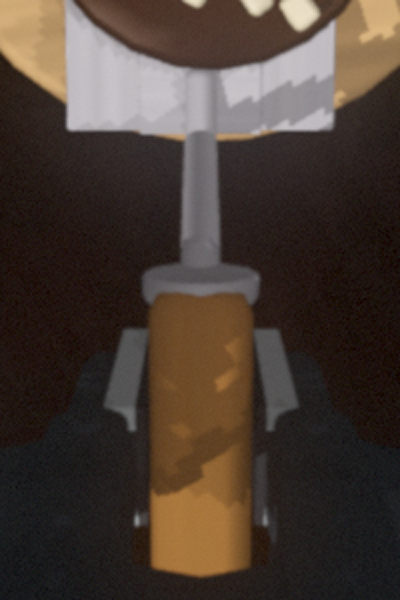

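```bash
cat > pit.py <<'E'
from h import *
from scipy.optimize import least_squares
def pit(fn,rear,tail):
    f=cam(fn);d=np.load('pics/'+fn+'.npy',allow_pickle=True).item();s=d['s'];t=s['tool_pos']
    y=np.radians(s['tool_rot'][2]+90);u=np.array([np.cos(y),np.sin(y),0]);v=np.array([-u[1],u[0],0]);k=np.array([0,0,1])
    L=np.array([(-47.5,33,1.8),(-47.5,-33,1.8),(-166,9,68),(-166,-9,68)])/1000; L=L-np.array([-.1,0,.055])
    U=np.array(list(rear)+list(tail))
    def W(p): # p: du,dv,dz (grip point rel. to TCP), pitch
        c,sn=np.cos(p[3]),np.sin(p[3]); X=c*L[:,0]+sn*L[:,2]; Z=-sn*L[:,0]+c*L[:,2]
        return t+np.outer(X+p[0],u)+np.outer(L[:,1]+p[1],v)+np.outer(Z+p[2],k)
    r=least_squares(lambda p:(w2p(f,W(p))-U).ravel(),[0,0,.019,0],x_scale=[.01,.01,.01,.1])
    p=r.x; c,sn=np.cos(p[3]),np.sin(p[3]); e=np.array([.1475,-.055]); 
    print(fn,'du dv dz mm',(p[:3]*1000).round(1),'pitch',np.degrees(p[3]).round(2),'nose z',(t[2]+p[2]-sn*e[0]+c*e[1]).round(4),'nose u',(p[0]+c*e[0]+sn*e[1]).round(4),'res',abs(r.fun).max().round(1))
if __name__=='__main__':
    pit('w13.png',[(210,143),(349,143)],[(256.5,376),(306,376)])
    pit('w17.png',[(213,154.7),(346,154.7)],[(255.5,375.3),(304.5,375.3)])
E
python3 pit.py
```

```text
w13.png du dv dz mm [-20.    0.2 -14.4] pitch -31.02 nose z 0.0639 nose u 0.1347 res 10.4
w17.png du dv dz mm [-26.5   0.5 -21.6] pitch -31.78 nose z 0.0758 nose u 0.1278 res 10.0
```

```bash
python3 - <<'E'
from h import *
from scipy.optimize import least_squares
def geo(fn):
    f=cam(fn);d=np.load('pics/'+fn+'.npy',allow_pickle=True).item();s=d['s'];t=s['tool_pos']
    y=np.radians(s['tool_rot'][2]+90);u=np.array([np.cos(y),np.sin(y),0]);v=np.array([-u[1],u[0],0]);k=np.array([0,0,1])
    def W(p,L):
        L=L-np.array([-.1,0,.055]);c,sn=np.cos(p[3]),np.sin(p[3]); X=c*L[:,0]+sn*L[:,2]; Z=-sn*L[:,0]+c*L[:,2]
        return w2p(f,t+np.outer(X+p[0],u)+np.outer(L[:,1]+p[1],v)+np.outer(Z+p[2],k))
    return W
P=np.array([(-47.5,33,1.8),(-47.5,-33,1.8),(-78,9,68),(-78,-9,68),(-74,0,68)])/1000
print(geo('w13.png')([0,0,.0192,0],P))
for pitch in(0,4,6,7,8,10):
  for dz in(.0192,.014,.008): print(pitch,dz,geo('w17.png')([0,0,dz,np.radians(pitch)],P).round(0)[[0,1,2,3]].tolist())
E
```

```text
[[211.27165504 142.18630219]
 [350.00673176 142.09425224]
 [253.11116981 254.81923634]
 [308.99807322 254.77484085]
 [281.05717808 243.13163398]]
0 0.0192 [[211.0, 142.0], [350.0, 142.0], [253.0, 255.0], [309.0, 255.0]]
0 0.014 [[213.0, 141.0], [348.0, 141.0], [254.0, 249.0], [308.0, 249.0]]
0 0.008 [[215.0, 140.0], [346.0, 140.0], [255.0, 243.0], [307.0, 243.0]]
4 0.0192 [[213.0, 150.0], [348.0, 149.0], [253.0, 251.0], [309.0, 251.0]]
4 0.014 [[215.0, 148.0], [346.0, 148.0], [255.0, 245.0], [308.0, 245.0]]
4 0.008 [[217.0, 147.0], [344.0, 147.0], [256.0, 239.0], [306.0, 239.0]]
6 0.0192 [[214.0, 153.0], [347.0, 153.0], [254.0, 249.0], [309.0, 249.0]]
6 0.014 [[215.0, 152.0], [346.0, 152.0], [255.0, 243.0], [307.0, 243.0]]
6 0.008 [[217.0, 151.0], [344.0, 151.0], [256.0, 237.0], [306.0, 237.0]]
7 0.0192 [[214.0, 155.0], [347.0, 155.0], [254.0, 248.0], [309.0, 248.0]]
7 0.014 [[216.0, 154.0], [345.0, 154.0], [255.0, 242.0], [307.0, 242.0]]
7 0.008 [[218.0, 153.0], [343.0, 153.0], [256.0, 236.0], [306.0, 236.0]]
8 0.0192 [[214.0, 157.0], [347.0, 157.0], [254.0, 247.0], [308.0, 247.0]]
8 0.014 [[216.0, 156.0], [345.0, 156.0], [255.0, 241.0], [307.0, 241.0]]
8 0.008 [[218.0, 154.0], [343.0, 154.0], [256.0, 236.0], [306.0, 235.0]]
10 0.0192 [[215.0, 161.0], [346.0, 161.0], [254.0, 245.0], [308.0, 245.0]]
10 0.014 [[217.0, 160.0], [344.0, 159.0], [255.0, 240.0], [307.0, 239.0]]
10 0.008 [[219.0, 158.0], [342.0, 158.0], [256.0, 234.0], [306.0, 234.0]]
```

```bash
python3 -m pendant '[[0.0178,-0.0003,-0.0005,0.003,0],[0.0178,-0.0006,-0.001,0.006,0],[0.0178,-0.001,-0.0016,0.009,0],[0.0178,-0.0013,-0.0022,0.012,0],[0.0178,-0.0016,-0.0028,0.015,0],[0.0178,-0.0016,-0.0028,0.015,0]]' | egrep 'pos|force|grip';  python3 -c "
from h import *
snap('wrist','w18.png');s=telemetry.read_state();print(s['torque'],s['time'])"
```

```text
tool_pos: [0.4496, -0.1067, 0.0815]
force: [-0.4, -0.5, -0.7]
grip_width: 0.0177
[-0.07821233  0.03881966  0.02063958] 23.25
```

View pics/w18.png

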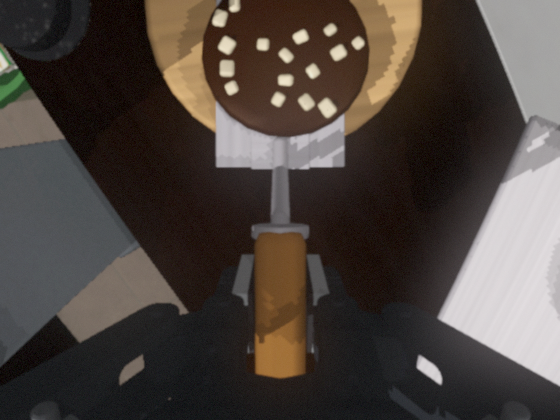

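```bash
cat > loc.py <<'E'
from h import *
from scipy.optimize import least_squares
def board(fn,pts):
    w=p2w(cam(fn),pts,.014)[:,:2]; r=least_squares(lambda p:np.hypot(*(w-p).T)-.075,[.51,-.006]); print('board',r.x.round(4),r.fun.round(4)); return r.x
def bis(fn,pts,th,rad=.042,nose=None):
    d=np.load('pics/'+fn+'.npy',allow_pickle=True).item();s=d['s'];t=s['tool_pos'];f=cam(fn)
    y=np.radians(s['tool_rot'][2]+90);u=np.array([np.cos(y),np.sin(y),0]);k=np.array([0,0,1.])
    v=np.array([-u[1],u[0],0]);th=np.radians(th)
    a=np.cos(th)*u-np.sin(th)*k; n=np.sin(th)*u+np.cos(th)*k   # tilted axes
    g=t+.0185*k; o=g+.1475*a-.055*n  # nose edge
    print('nose',o)
    q=o+n*(.0018+.009)
    R=f['R'];c=-R.T@f['t']; p1=p2w(f,pts,0.); D=p1-c
    lam=((q-c)@n)/(D@n); X=c+D*lam[:,None]-q
    L=np.c_[X@a,X@v]; r=least_squares(lambda p:np.hypot(*(L-p).T)-rad,[-.04,0]); print('bis centre rel nose a,v',r.x.round(4),r.fun.round(4))
    C=q+r.x[0]*a+r.x[1]*v; print('world',C.round(4)); return C,u,v
if __name__=='__main__':
    B=board('w18.png',[(147,10),(155,50),(180,95),(205,122),(422,10),(412,60),(385,105),(355,132)])
    C,u,v=bis('w18.png',[(203,55),(208,80),(225,108),(255,129),(285,136),(318,129),(345,108),(362,78),(369,50)],12.5)
    e=C[:2]-B; print('bis-board along u %.4f v %.4f'%(e@u[:2],e@v[:2]))
E
python3 loc.py
```

```text
board [ 0.5131 -0.0034] [-0.0014 -0.0011 -0.001   0.0003 -0.0027 -0.0014  0.      0.0015]
nose [0.51599032 0.00747832 0.01433238]
bis centre rel nose a,v [-0.0383 -0.0023] [-0.0017 -0.0012 -0.0004  0.0003  0.0011  0.0007 -0.0007 -0.0018 -0.0011]
world [ 0.5004 -0.024   0.0332]
bis-board along u -0.0242 v 0.0006
```

```bash
python3 -m pendant '[[0.0178,0.001,0.0018,0,0],[0.0178,0.003,0.0052,0,0],[0.0178,0.005,0.0086,0,0],[0.0178,0.007,0.012,0,0],[0.0178,0.009,0.0155,0,0],[0.0178,0.01,0.0173,0,0],[0.0178,0.01,0.0173,0.001,0]]' | egrep 'pos|force|grip'
python3 -m pendant '[[0.0178,-0.0003,-0.0006,0.003,0],[0.0178,-0.0007,-0.0012,0.006,0],[0.0178,-0.001,-0.0018,0.009,0],[0.0178,-0.001,-0.0018,0.009,0]]' | egrep 'pos|force|grip'; python3 -c "
from h import *
snap('wrist','w19.png');s=telemetry.read_state();print(s['torque'],s['time'])"
```

```text
tool_pos: [0.4596, -0.0883, 0.0816]
force: [0.2, -0.1, -1.2]
grip_width: 0.018
tool_pos: [0.4585, -0.0914, 0.0915]
force: [-0.4, -1.4, 0.1]
grip_width: 0.018
[-0.10305917  0.05816797 -0.0044403 ] 24.2167
```

View pics/w19.png

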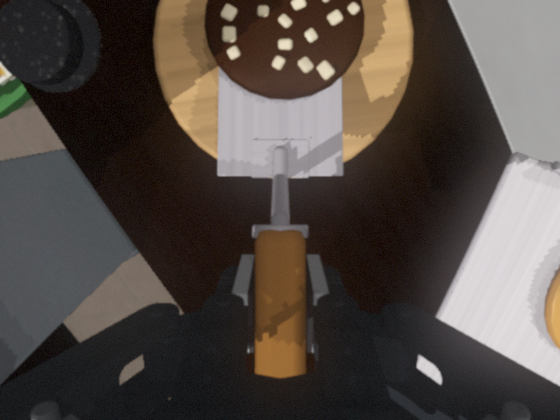

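```bash
python3 - <<'E'
from loc import *
B=board('w19.png',[(154,40),(162,80),(185,125),(212,157),(413,40),(405,85),(380,130),(345,162)])
for th in(16.5,10):
    C,u,v=bis('w19.png',[(205,22),(212,55),(230,80),(255,94),(285,99),(315,92),(342,72),(357,45),(364,18)],16.5)
    e=C[:2]-B; print('bis-board along u %.4f v %.4f'%(e@u[:2],e@v[:2])); break
E
```

```text
board [ 0.5126 -0.0026] [-0.0018 -0.0024 -0.0016  0.0019 -0.0023 -0.0019 -0.0009  0.0012]
nose [0.52178739 0.01737287 0.01534508]
bis centre rel nose a,v [-0.0159 -0.0013] [-0.002  -0.0009  0.0003  0.0005  0.0007  0.0002 -0.0007 -0.0017 -0.0004]
world [0.5168 0.0061 0.0302]
bis-board along u 0.0097 v 0.0008
```

```bash
python3 -m pendant '[[0.0178,0.0004,0.0006,-0.004,0],[0.0178,0.0008,0.0012,-0.008,0],[0.0178,0.001,0.0018,-0.012,0],[0.0178,0,0,-0.012,0],[0.0178,-0.001,-0.0018,-0.012,0],[0.0178,-0.0025,-0.0043,-0.012,0],[0.0178,-0.004,-0.007,-0.012,0],[0.0178,-0.005,-0.0087,-0.012,0]]' | egrep 'pos|force|grip'; python3 -c "
from h import *
snap('wrist','w20.png');s=telemetry.read_state();print(s['torque'],s['time'])"
```

```text
tool_pos: [0.453, -0.1001, 0.0788]
force: [0.1, 0.2, -0.7]
grip_width: 0.0177
[-0.13834275  0.0845797  -0.00482593] 24.9333
```

View pics/w20.png

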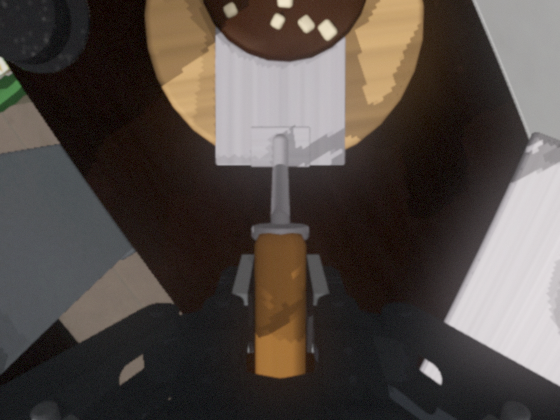

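```bash
python3 - <<'E'
from loc import *
B=board('w20.png',[(147,20),(153,55),(172,95),(205,135),(424,20),(415,65),(390,110),(360,143)])
C,u,v=bis('w20.png',[(205,5),(215,28),(235,48),(260,58),(287,61),(315,55),(342,35),(358,10)],11.5)
e=C[:2]-B; print('bis-board along u %.4f v %.4f'%(e@u[:2],e@v[:2]))
E
```

```text
board [ 0.5134 -0.0025] [-0.0017 -0.0015 -0.0015  0.0007 -0.0025 -0.002  -0.001   0.0022]
nose [0.52020515 0.01530984 0.01403134]
bis centre rel nose a,v [-0.0039 -0.0008] [-0.0018 -0.0003  0.0006  0.0004  0.0005  0.0005 -0.0006 -0.0014]
world [0.52   0.0134 0.0254]
bis-board along u 0.0171 v 0.0023
```

```bash
python3 -m pendant '[[0.0178,0.0005,0.0009,-0.004,0],[0.0178,0.0011,0.0019,-0.008,0],[0.0178,0.0017,0.0029,-0.012,0],[0.0178,0.0022,0.0038,-0.016,0],[0.0178,0.0028,0.0048,-0.02,0],[0.0178,0.0033,0.0057,-0.024,0],[0.0178,0.004,0.0069,-0.0275,0],[0.0178,0.004,0.0069,-0.029,0],[0.0178,0.004,0.0069,-0.029,0]]' | egrep 'pos|force|grip'; python3 -c "
from h import *
snap('wrist','w21.png');s=telemetry.read_state();print(s['torque'],s['time'])"
```

```text
tool_pos: [0.4574, -0.0926, 0.0496]
force: [0.3, 0.1, 0.6]
grip_width: 0.0182
[0.09722984 0.02757807 0.02240179] 25.7333
```

View pics/w21.png

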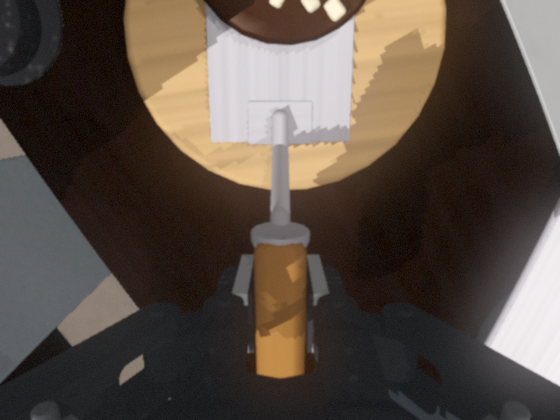

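```bash
python3 - <<'E'
from loc import *
B=board('w21.png',[(125,20),(133,60),(155,105),(185,143),(230,173),(285,187),(340,178),(395,140),(425,90),(444,40)])
C,u,v=bis('w21.png',[(205,2),(220,20),(245,36),(270,42),(290,43),(320,37),(350,20),(366,2)],0)
e=C[:2]-B; print('bis-board along u %.4f v %.4f'%(e@u[:2],e@v[:2]))
E
```

```text
board [ 0.514  -0.0013] [-0.0014 -0.0017 -0.0023 -0.001   0.0004  0.002   0.002  -0.0002 -0.0036
 -0.0028]
nose [0.53149075 0.03492996 0.01305914]
bis centre rel nose a,v [-0.0107 -0.0019] [-0.0001  0.0004  0.0003 -0.0003 -0.0004 -0.0002  0.0003  0.0001]
world [0.5278 0.0247 0.0239]
bis-board along u 0.0294 v 0.0012
```

```bash
python3 -m pendant '[[0.0178,-0.001,-0.0017,0.0003,0],[0.0178,-0.0025,-0.0043,0.0003,0],[0.0178,-0.0045,-0.0078,0.0003,0],[0.0178,-0.0065,-0.0112,0.0003,0],[0.0178,-0.0085,-0.0147,0.0003,0],[0.0178,-0.0105,-0.0182,0.0003,0],[0.0178,-0.0125,-0.0216,0.0003,0],[0.0178,-0.0145,-0.025,0.0003,0],[0.0178,-0.0155,-0.0268,0.0003,0],[0.0178,-0.016,-0.0277,0.0003,0]]' | egrep 'pos|force|grip'; python3 -c "
from h import *
snap('wrist','w22.png');s=telemetry.read_state();print(s['torque'],s['time'])"
```

```text
tool_pos: [0.4412, -0.1209, 0.0502]
force: [0.1, 0.7, -0.4]
grip_width: 0.0181
[-0.26611364  0.1032881  -0.06447954] 26.6167
```

View pics/w22.png

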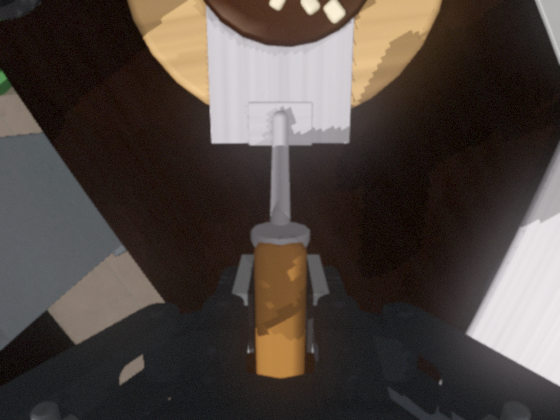

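```bash
python3 -m pendant '[[0.0178,0.001,0.0017,0.0051,0],[0.0178,0.0021,0.0036,0.0102,0],[0.0178,0.0033,0.0057,0.0151,0],[0.0178,0.0046,0.0079,0.02,0],[0.0178,0.0059,0.0102,0.0248,0],[0.0178,0.0074,0.0127,0.0295,0],[0.0178,0.0074,0.0127,0.0295,0],[0.0178,0.0074,0.0127,0.0295,0]]' | egrep 'pos|force|grip'; python3 - <<'E'
from loc import *
snap('wrist','w23.png');s=telemetry.read_state();print(s['torque'],s['time'])
E
```

```text
tool_pos: [0.4494, -0.1073, 0.0801]
force: [0.3, -0.6, -1.5]
grip_width: 0.0179
[ 0.06575129 -0.07386096 -0.03734684] 27.3333
```

View pics/w23.png

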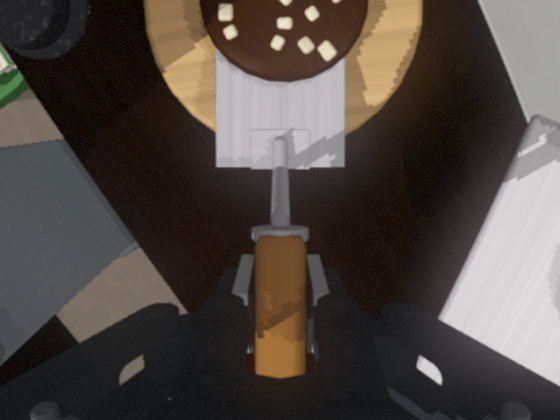

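```bash
python3 - <<'E'
from loc import *
B=board('w23.png',[(146,15),(153,50),(172,92),(205,130),(423,20),(415,60),(390,105),(360,138)])
C,u,v=bis('w23.png',[(202,5),(212,38),(232,62),(260,77),(286,80),(315,75),(345,55),(360,30)],12)
e=C[:2]-B; print('bis-board along u %.4f v %.4f'%(e@u[:2],e@v[:2]))
E
```

```text
board [ 0.5108 -0.0075] [-0.0011 -0.0016 -0.0011  0.0004 -0.0023 -0.0016 -0.0009  0.0021]
nose [0.51609004 0.00758017 0.01411002]
bis centre rel nose a,v [-0.0126 -0.0022] [-0.0013 -0.0005  0.0002  0.0006  0.0003  0.0004 -0.0003 -0.0015]
world [ 0.513  -0.0022  0.0273]
bis-board along u 0.0057 v 0.0007
```

```bash
python3 - <<'E'
from h import *
a=cv2.imread('pics/w18.png');b=cv2.imread('pics/w23.png')
def edge(im):
    hsv=cv2.cvtColor(im,40); m=((hsv[:,:,0]>8)&(hsv[:,:,0]<25)&(hsv[:,:,1]>70)&(hsv[:,:,2]>90))
    r=[]
    for row in(10,40,70,100):
        x=np.where(m[row,100:460])[0]; r.append((row,x.min()+100,x.max()+100))
    return r
print(edge(a));print(edge(b))
g=lambda i,s:cv2.cvtColor(i[s],6).astype('float32')
for n,s in(('disc',np.s_[0:90,0:100]),('floor',np.s_[150:300,0:190]),('stand',np.s_[110:350,450:560])): print(n,cv2.phaseCorrelate(g(a,s),g(b,s)))
for n in('w18.png','w23.png'):
    s=np.load('pics/'+n+'.npy',allow_pickle=True).item()['s'];print(s['tool_pos'],s['tool_rot'])
E
```

```text
[(10, np.int64(146), np.int64(421)), (40, np.int64(150), np.int64(417)), (70, np.int64(161), np.int64(406)), (100, np.int64(178), np.int64(387))]
[(10, np.int64(145), np.int64(422)), (40, np.int64(150), np.int64(417)), (70, np.int64(161), np.int64(406)), (100, np.int64(179), np.int64(387))]
disc ((-0.4732665529840858, -0.445252963180117), 0.9503513893551296)
floor ((-0.9292071504364259, 0.10902464998039818), 0.919070102903578)
stand ((0.8498751114216816, -0.10758358719083105), 0.7751634086502923)
[ 0.44959857 -0.10672505  0.0814535 ] [-1.79976318e+02 -5.19453269e-02 -3.01714367e+01]
[ 0.44941614 -0.10731757  0.08007511] [-1.79946915e+02 -6.68848191e-02 -3.01261227e+01]
```

```bash
python3 -m pendant '[[0.0178,0,0,0.002,0],[0.0178,-0.001,-0.0017,0.004,0],[0.0178,-0.0025,-0.0043,0.005,0],[0.0178,-0.0045,-0.0078,0.005,0],[0.0178,-0.0065,-0.0113,0.005,0],[0.0178,-0.0085,-0.0147,0.005,0],[0.0178,-0.0105,-0.0182,0.005,0]]' | egrep 'pos|force|grip'; python3 - <<'E'
from loc import *
snap('wrist','w24.png');s=telemetry.read_state();print(s['torque'],s['time'])
E
```

```text
tool_pos: [0.438, -0.1265, 0.0846]
force: [0.4, 0.8, -0.7]
grip_width: 0.0178
[0.01385799 0.07655908 0.02430568] 27.9667
```

View pics/w24.png

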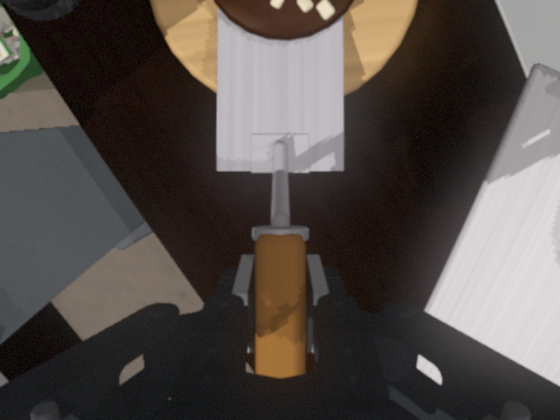

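```bash
python3 -m pendant '[[0.0178,-0.0025,-0.0043,0,0],[0.0178,-0.005,-0.0087,0,0],[0.0178,-0.0075,-0.013,0,0],[0.0178,-0.01,-0.0173,0,0],[0.0178,-0.0125,-0.0216,0,0],[0.0178,-0.015,-0.026,0,0],[0.0178,-0.0175,-0.0303,0,0]]' | egrep 'pos|force|grip'; python3 - <<'E'
from loc import *
snap('wrist','w25.png');s=telemetry.read_state();print(s['torque'],s['time'])
E
```

```text
tool_pos: [0.4205, -0.1568, 0.0846]
force: [0.4, 1.2, -1.6]
grip_width: 0.0178
[-0.08113202  0.07398038  0.03711053] 28.6
```

View pics/w25.png

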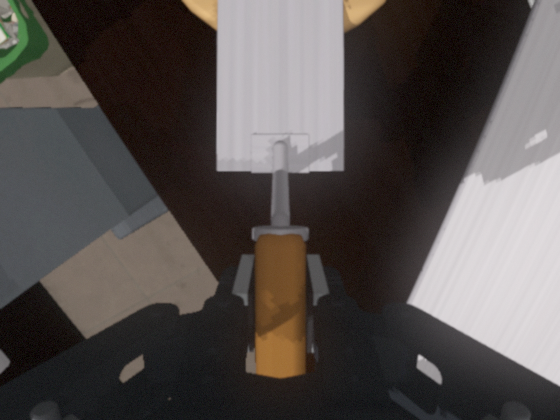

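```bash
python3 -m pendant '[[0.0178,-0.002,-0.0035,0,0],[0.0178,-0.004,-0.0069,0,0],[0.0178,-0.005,-0.0087,0,0],[0.01,-0.005,-0.0087,0,0],[0,-0.005,-0.0087,0,0],[0,-0.005,-0.0087,0,0],[0,-0.005,-0.0087,0.003,0],[0,-0.005,-0.0087,0.015,0],[0,-0.005,-0.0087,0.04,0],[0,-0.005,-0.0087,0.08,0]]' 110
python3 -m pendant '[[0,0,0,0.04,0],[0,0,0,0.08,0],[0,0,0,0.12,0],[0,0,0,0.14,0],[0,0,0,0.14,0]]'
python3 - <<'E'
from loc import *
snap('wrist','w26.png');s=telemetry.read_state();print(s['torque'],s['time'])
E
```

```text
time: 29.43
tool_pos: [0.4131, -0.1639, 0.1631]
tool_rot: [179.8, 0.4, -30.1]
force: [1.5, 0.5, -1.7]
grip_width: 0.0164
time: 29.85
tool_pos: [0.4183, -0.1657, 0.3095]
tool_rot: [-179.7, -0.5, -30.1]
force: [-0.2, 0.3, -1.8]
grip_width: 0.0164
[-0.06912608  0.11231009 -0.06075265] 29.9
```

View pics/w26.png

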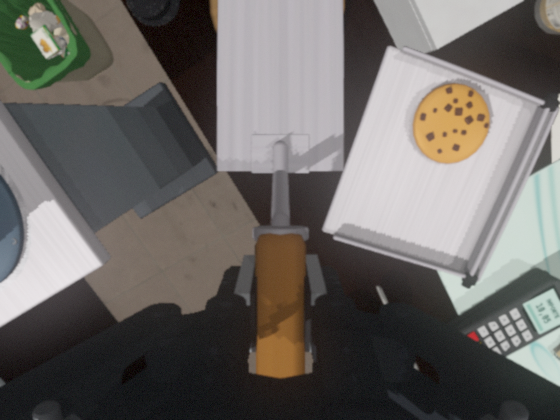

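```bash
python3 -m pendant '[[0,0,0.01,0,-2],[0,0.003,0.035,0,-6],[0,0.003,0.065,0,-10],[0,0.003,0.1,0,-15],[0,0.003,0.135,0,-20],[0,0.003,0.17,0,-25],[0,0.003,0.205,0,-29],[0,0.003,0.24,0,-33],[0,0.003,0.265,0,-35],[0,0.003,0.279,0,-35]]'
python3 -m pendant '[[0,0,0,0,0],[0,0,0,0,0]]'
python3 - <<'E'
from loc import *
snap('wrist','w27.png');snap('scene','s27.png');snap('top','t27.png')
b=cv2.imread('pics/s27.png');a=cv2.imread('pics/t27.png')
cv2.imwrite('pics/st27.png',np.hstack([cv2.resize(b[120:260,160:350],None,fx=2.1,fy=2.1),cv2.resize(a[130:270,110:300],None,fx=2.1,fy=2.1)]))
E
```

```text
time: 30.73
tool_pos: [0.4169, 0.1173, 0.3023]
tool_rot: [179.7, 0.0, -64.9]
force: [-0.3, 1.5, -1.0]
grip_width: 0.0163
time: 30.9
tool_pos: [0.4177, 0.1139, 0.3027]
tool_rot: [179.7, -0.0, -65.1]
force: [-1.2, -0.6, -2.0]
grip_width: 0.0165
```

View pics/w27.png

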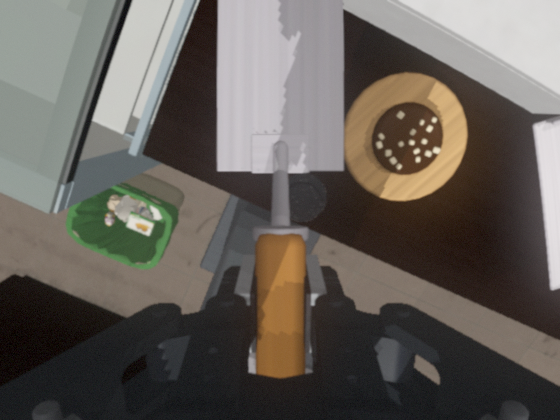

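View pics/st27.png

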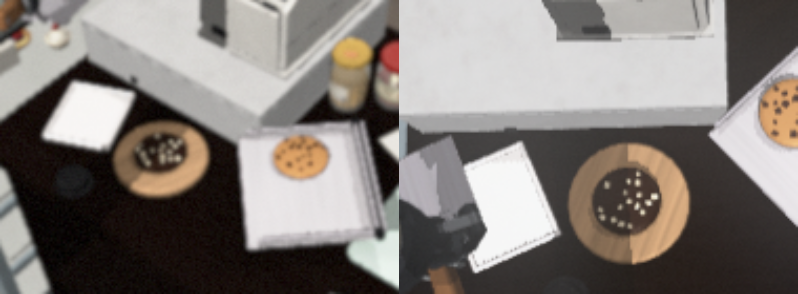

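```bash
python3 -m pendant '[[0,0.005,0.002,-0.01,0],[0,0.01,0.004,-0.035,0],[0,0.016,0.004,-0.07,0],[0,0.016,0.004,-0.105,0],[0,0.016,0.004,-0.14,0],[0,0.016,0.004,-0.165,0],[0,0.016,0.004,-0.185,0],[0,0.016,0.004,-0.197,0],[0,0.016,0.004,-0.2,0],[0,0.016,0.004,-0.2,0]]'
python3 - <<'E'
from loc import *
snap('wrist','w28.png');snap('scene','s28.png');snap('top','t28.png')
b=cv2.imread('pics/s28.png');a=cv2.imread('pics/t28.png')
cv2.imwrite('pics/st28.png',np.hstack([cv2.resize(b[130:230,150:250],None,fx=4,fy=4),cv2.resize(a[180:280,110:210],None,fx=4,fy=4)]))
E
```

```text
time: 31.88
tool_pos: [0.4344, 0.1171, 0.1036]
tool_rot: [179.9, -0.0, -65.2]
force: [0.8, 0.3, -0.5]
grip_width: 0.0164
```

View pics/w28.png

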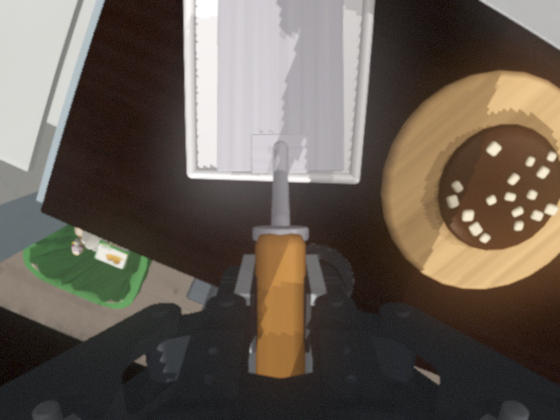

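View pics/st28.png

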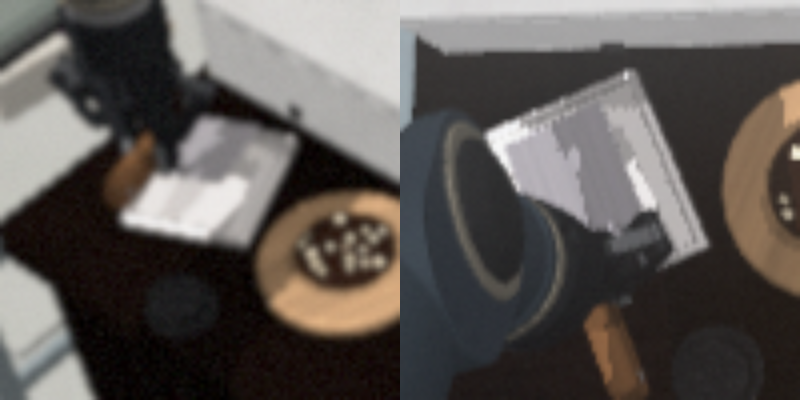

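```bash
python3 - <<'E'
from loc import *
s=np.load('pics/w28.png.npy',allow_pickle=True).item()['s'];t=s['tool_pos'];y=np.radians(s['tool_rot'][2]+90);u=np.array([np.cos(y),np.sin(y)]);v=np.array([-u[1],u[0]])
f=cam('w28.png')
for p in((188,178),(358,183),(185,10),(374,10)):
    w=p2w(f,[p],.01)[0][:2]; print(w,(w-t[:2])@u,(w-t[:2])@v)
E
```

```text
[0.43120924 0.18192596] 0.02426747340931723 0.060180628029429306
[0.47460954 0.07963562] 0.02083914181415671 -0.0508830786628362
[0.52468208 0.22080185] 0.1254293713045029 0.056336546297629
[0.57149578 0.11911594] 0.12535380390476472 -0.055607823135457896
```

```bash
python3 -m pendant '[[0,-0.0008,0.0018,-0.006,-2],[0,-0.0008,0.0018,-0.012,-2],[0,-0.0008,0.0018,-0.017,-2],[0,-0.0008,0.0018,-0.021,-2],[0,-0.0008,0.0018,-0.0235,-2],[0,-0.0008,0.0018,-0.0235,-2]]'
for i in 1 2; do python3 -m pendant '[[0,0,0,-0.0015,0],[0,0,0,-0.0015,0]]'|egrep 'pos|force'; done
```

```text
time: 32.53
tool_pos: [0.4337, 0.1197, 0.0807]
tool_rot: [179.9, -0.0, -67.2]
force: [0.5, 0.1, -1.8]
grip_width: 0.0164
tool_pos: [0.434, 0.1198, 0.0796]
force: [-0.1, -0.1, -1.4]
tool_pos: [0.434, 0.1199, 0.0781]
force: [-0.6, -0.4, -1.9]
```

```bash
for i in 1 2; do python3 -m pendant '[[0,0,0,-0.0012,0],[0,0,0,-0.0012,0]]'|egrep 'pos|force'; done
```

```text
tool_pos: [0.4341, 0.1199, 0.0769]
force: [0.9, -0.5, -1.4]
tool_pos: [0.4344, 0.12, 0.076]
force: [-1.6, 0.3, 3.7]
```

```bash
python3 -m pendant '[[0.0178,0,0,0,0],[0.0178,0,0,0,0],[0.0178,0,0,0,0],[0.0178,-0.0016,-0.0007,-0.004,0],[0.0178,-0.0032,-0.0013,-0.008,0],[0.0178,-0.0048,-0.002,-0.012,0],[0.0178,-0.0064,-0.0027,-0.016,0],[0.0178,-0.0077,-0.0033,-0.02,0]]' 20
python3 -m pendant '[[0.0178,-0.0016,-0.0007,-0.004,0],[0.0178,-0.0031,-0.0013,-0.008,0],[0.0178,-0.0046,-0.0019,-0.012,0],[0.0178,-0.0054,-0.0022,-0.0138,0],[0.0178,-0.0054,-0.0022,-0.0138,0]]'
python3 - <<'E'
from loc import *
snap('wrist','w29.png')
E
```

```text
time: 33.87
tool_pos: [0.4256, 0.1163, 0.0551]
tool_rot: [179.9, -0.0, -67.2]
force: [-0.3, -0.3, 0.3]
grip_width: 0.0178
time: 34.28
tool_pos: [0.4204, 0.1141, 0.0415]
tool_rot: [179.9, -0.0, -67.2]
force: [0.9, 0.4, -1.8]
grip_width: 0.0178
```

View pics/w29.png

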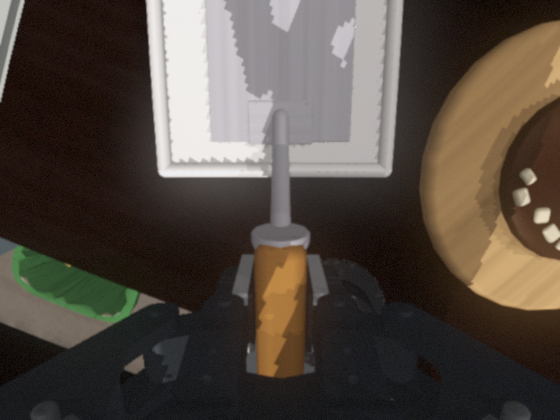

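```bash
python3 -m pendant '[[0.02,0,0,0,0],[0.024,0,0,0,0],[0.03,0,0,0,0],[0.04,0,0,0,0],[0.045,0,0,0,0],[0.045,0,0,0.003,0],[0.045,0,0,0.012,0],[0.045,0,0,0.03,0],[0.045,0,0,0.06,0],[0.045,0,0,0.1,0]]'
python3 -m pendant '[[0.045,0,0,0.04,0],[0.045,0,0,0.08,0],[0.045,0,0,0.12,0],[0.045,0,0,0.14,0],[0.045,0,0,0.14,0],[0.045,0,0,0.14,0]]'
python3 - <<'E'
from loc import *
snap('wrist','w30.png');snap('scene','s30.png');snap('top','t30.png');print(telemetry.read_state()['qd'])
b=cv2.imread('pics/s30.png');a=cv2.imread('pics/t30.png')
cv2.imwrite('pics/st30.png',np.hstack([cv2.resize(b[120:260,160:350],None,fx=2.1,fy=2.1),cv2.resize(a[130:270,110:300],None,fx=2.1,fy=2.1)]))
E
```

```text
time: 35.17
tool_pos: [0.4191, 0.1135, 0.142]
tool_rot: [179.7, -0.0, -67.2]
force: [0.2, 0.2, -0.1]
grip_width: 0.045
time: 35.67
tool_pos: [0.4212, 0.1144, 0.2836]
tool_rot: [-179.8, 0.0, -67.2]
force: [-0.3, -0.2, -1.2]
grip_width: 0.0451
[ 0.13611437  0.55111761 -0.02178444  0.08911337 -0.09397461 -0.04827537
  0.06060529]
```

View pics/w30.png

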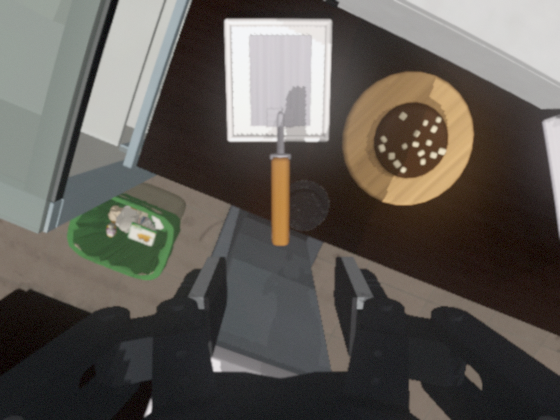

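View pics/st30.png

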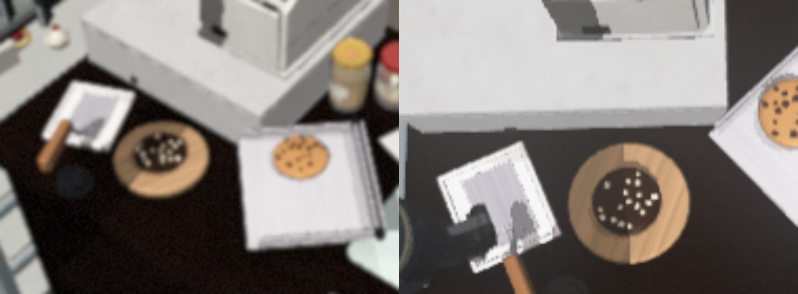

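```bash
python3 - <<'E'
from h import *
a=cv2.imread('pics/top0.png');b=cv2.imread('pics/t30.png')
g=lambda i,s:cv2.cvtColor(i[s],6).astype('float32')
for n,s in(('gold',np.s_[160:208,274:320]),('terminal',np.s_[150:230,385:440])): print(n,cv2.phaseCorrelate(g(a,s),g(b,s)))
def ext(im):
    hsv=cv2.cvtColor(im,40)[180:270,180:255]; m=((hsv[:,:,0]>8)&(hsv[:,:,0]<25)&(hsv[:,:,1]>60)&(hsv[:,:,2]>90)).astype('uint8')
    c=max(cv2.findContours(m,0,2)[0],key=cv2.contourArea); return cv2.minEnclosingCircle(c)
print('board',ext(a),ext(b))
f=cam('w30.png'); B=p2w(f,[(408,138)],.014)[0];K=p2w(f,[(411.5,140)],.027)[0];print(B,K)
f=cam('t30.png'); B=p2w(f,[(110+629/2.1,130+203/2.1)],.014)[0];K=p2w(f,[(110+627.5/2.1,130+200/2.1)],.027)[0];print(B,K)
E
```

```text
gold ((0.3147170147019054, 0.0696742172856375), 0.7650371090405517)
terminal ((-0.027519433034509433, -0.010455037030688175), 0.9971129169563452)
board ((39.06338119506836, 46.45246505737305), 29.33631706237793) ((39.171234130859375, 46.49657440185547), 29.268024444580078)
[ 0.51246906 -0.00157316  0.014     ] [ 0.51114117 -0.00162886  0.027     ]
[ 0.49201613 -0.49351729  0.014     ] [ 0.49395238 -0.48789715  0.027     ]
```

```bash
python3 -c "
from plant import manip
print(manip.close_job())"
```

```text
the job is handed in; nothing more can be done
None
```

I served the dark biscuit and handed the job in at about 36 s, under the 64 s limit.

**How it went:** I slid the blade under the dark biscuit until its front edge met the divider bar. The bar was about 78–79 mm ahead of the stand's centre, and the push force had risen to about 7 N. Then I lifted the biscuit clear on the blade.

**Laying it down:** The tool cannot tilt, so with the blade on the board I loosened the grip and raised the handle. That let the spatula turn in the fingers to about 12–16°, nose down. On the first try the biscuit slid about 29 mm past the middle. I levelled the blade, carried the biscuit back, tilted again and drew the blade out from under it. The spatula went back with its blade flat in the white rest.

**Last checks:**
- **Dark biscuit:** it lies flat and right side up, within about 1–3 mm of the board's middle in the wrist picture.
- **Board, golden biscuit and card terminal:** against the first top picture, all moved no more than about 0.3 pixel, under 1 mm.
- **Spatula:** its blade lies inside the rest rim, roughly aligned with the rest. The robot is clear above it.

**Disagreements:**
- The different views of the board's centre differed by up to about 15 mm in y, so I judged the centring from board and biscuit in one picture.
- After lifting, I measured the biscuit about 3 mm past the blade's front edge. Since the bar stopped both, it should have been nearly flush.
- A top-view figure for the same offset in my last check came out wrong because I mixed up a crop offset, so I ignored it.

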